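# Set up the beaker drip board

## Task

Set up the drip board for the washed beakers: first plug every oak peg from the block upright and fully home into the sockets under the board's openings; the sockets are hidden, so sweep each peg about in its opening until it drops in. Then lift beakers straight up off the nested stack without tipping any, and set one gently down over each peg, mouth down and flat on the steel. Leave any spare beakers nested and upright off the board, and leave the other kitchen things where they are.

Things in the scene. Friction and masses are not known exactly. Their poses are not given: they have to be found in the camera images.
- board: Fixed drip board: an oak frame 141 x 446 mm, 39 mm high, round a steel deck 4 mm thick, its upper face 40 mm above the worktop, with four round openings 40 mm across, 100 mm apart along y. Origin: centre of its underside; x across it, y along it, z up. Under the deck lies a hidden black bar with the sockets, its upper face 30 mm above the worktop. Any openings may be used. A fixed rack of jars, 100 mm high, stands beyond.
- opening1 (a point): Middle of a round opening, at the deck's upper face. Under it the hidden bar, 10 mm lower, has a blind round socket 13.5 mm across, 20 mm deep, black in black: deck and bar are not lined up, so it lies up to 6 mm off this middle along the board's x, and up to 6 mm along its y. All four sockets are off alike.
- opening2 (a point): Middle of a round opening, at the deck's upper face. Under it the hidden bar, 10 mm lower, has a blind round socket 13.5 mm across, 20 mm deep, black in black: deck and bar are not lined up, so it lies up to 6 mm off this middle along the board's x, and up to 6 mm along its y. All four sockets are off alike.
- opening3 (a point): Middle of a round opening, at the deck's upper face. Under it the hidden bar, 10 mm lower, has a blind round socket 13.5 mm across, 20 mm deep, black in black: deck and bar are not lined up, so it lies up to 6 mm off this middle along the board's x, and up to 6 mm along its y. All four sockets are off alike.
- opening4 (a point): Middle of a round opening, at the deck's upper face. Under it the hidden bar, 10 mm lower, has a blind round socket 13.5 mm across, 20 mm deep, black in black: deck and bar are not lined up, so it lies up to 6 mm off this middle along the board's x, and up to 6 mm along its y. All four sockets are off alike.
- block_top (a point): Loose oak peg block, 70 x 210 x 40 mm, 0.9 kg; the point is the middle of its upper face; y along its length, z up. Four loose-fitting holes 50 mm apart in a row along y (at -75, -25, 25 and 75 mm) hold the pegs, spigot down. It may be knocked aside with its pegs during the job.
- peg1_mid (a point): Oak peg, 98 mm, 30 g, may be absent: shaft 20 mm across, 80 mm long, top edge rounded over 5 mm; below it a spigot 12 mm across, 18 mm long, chamfered. Point: on its axis half-way up, 49 mm from the spigot's tip; z up the axis. In the block its shoulder rests on the block's top. Fully home its shoulder rests on the hidden bar: the point is then 61 mm above the worktop, its top 110 mm.
- peg2_mid (a point): Oak peg, 98 mm, 30 g, may be absent: shaft 20 mm across, 80 mm long, top edge rounded over 5 mm; below it a spigot 12 mm across, 18 mm long, chamfered. Point: on its axis half-way up, 49 mm from the spigot's tip; z up the axis. In the block its shoulder rests on the block's top. Fully home its shoulder rests on the hidden bar: the point is then 61 mm above the worktop, its top 110 mm.
- peg3_mid (a point): Oak peg, 98 mm, 30 g, may be absent: shaft 20 mm across, 80 mm long, top edge rounded over 5 mm; below it a spigot 12 mm across, 18 mm long, chamfered. Point: on its axis half-way up, 49 mm from the spigot's tip; z up the axis. In the block its shoulder rests on the block's top. Fully home its shoulder rests on the hidden bar: the point is then 61 mm above the worktop, its top 110 mm.
- peg4_mid (a point): Oak peg, 98 mm, 30 g, may be absent: shaft 20 mm across, 80 mm long, top edge rounded over 5 mm; below it a spigot 12 mm across, 18 mm long, chamfered. Point: on its axis half-way up, 49 mm from the spigot's tip; z up the axis. In the block its shoulder rests on the block's top. Fully home its shoulder rests on the hidden bar: the point is then 61 mm above the worktop, its top 110 mm.
- beaker1_mid (a point): Stoneware beaker, mouth down, 105 mm high, 220 g: 72 mm across at the mouth below, wall 3.5 mm, tapering to 55 mm at 75 mm up; then a straight foot 48 mm across, 30 mm high. Inner depth 75 mm. Point: on its axis, 52.5 mm up; z up. Four nest on the worktop, clinging a little, each 30 mm above the next, beaker1 lowest, beaker4 on top. Standing on the deck its point is 92.5 mm above the worktop.
- beaker2_mid (a point): Stoneware beaker, mouth down, 105 mm high, 220 g: 72 mm across at the mouth below, wall 3.5 mm, tapering to 55 mm at 75 mm up; then a straight foot 48 mm across, 30 mm high. Inner depth 75 mm. Point: on its axis, 52.5 mm up; z up. Four nest on the worktop, clinging a little, each 30 mm above the next, beaker1 lowest, beaker4 on top. Standing on the deck its point is 92.5 mm above the worktop.
- beaker3_mid (a point): Stoneware beaker, mouth down, 105 mm high, 220 g: 72 mm across at the mouth below, wall 3.5 mm, tapering to 55 mm at 75 mm up; then a straight foot 48 mm across, 30 mm high. Inner depth 75 mm. Point: on its axis, 52.5 mm up; z up. Four nest on the worktop, clinging a little, each 30 mm above the next, beaker1 lowest, beaker4 on top. Standing on the deck its point is 92.5 mm above the worktop.
- beaker4_mid (a point): Stoneware beaker, mouth down, 105 mm high, 220 g: 72 mm across at the mouth below, wall 3.5 mm, tapering to 55 mm at 75 mm up; then a straight foot 48 mm across, 30 mm high. Inner depth 75 mm. Point: on its axis, 52.5 mm up; z up. Four nest on the worktop, clinging a little, each 30 mm above the next, beaker1 lowest, beaker4 on top. Standing on the deck its point is 92.5 mm above the worktop.
- jar_a: Hexagonal glass jar with aluminium screw cap, 50 mm across, 87 mm high, a bystander; origin: centre of its underside.
- jar_b: Another hexagonal glass jar, 50 mm across, 87 mm high, a bystander; origin: centre of its underside.
- green_cup: Green ceramic cup, 80 mm across, 85 mm high, a bystander; origin: centre of its underside.
- whisk: Steel mini whisk lying on the worktop, 195 mm long, 24 mm high, a bystander; origin: on the worktop near the foot of its wires, which point along its x.
- tongs: Small steel tongs lying on the worktop, 190 mm long, 15 mm high, a bystander; origin near their middle, jaws along x.
- pinch_bowl: Small blue ceramic bowl, 70 mm across, 28 mm high, a bystander; origin: centre of its underside.
- pepper_mill: Dark wooden pepper mill, 54 mm across, 147 mm high, a bystander; origin: centre of its underside.
Not all that is in view belongs to the job. Leave any purple look-alike of the part that bears beaker1_mid alone.

How it is judged (in metres and radians):
On the way, in this order (a step that is already met when the one before it is completed fails the run):
1. every peg stands upright and fully home in a socket of the drip board (z of peg1_mid in the frame of board between 0.05 and 0.0645 m and x of peg1_mid in the frame of board between -0.03 and 0.03 m and y of peg1_mid in the frame of board between -0.18 and 0.18 m and angle between each of peg1_mid, peg2_mid, peg3_mid, peg4_mid's own z axis and vertical below 0.1 rad and z of peg2_mid in the frame of board between 0.05 and 0.0645 m and x of peg2_mid in the frame of board between -0.03 and 0.03 m and y of peg2_mid in the frame of board between -0.18 and 0.18 m and z of peg3_mid in the frame of board between 0.05 and 0.0645 m and x of peg3_mid in the frame of board between -0.03 and 0.03 m and y of peg3_mid in the frame of board between -0.18 and 0.18 m and z of peg4_mid in the frame of board between 0.05 and 0.0645 m and x of peg4_mid in the frame of board between -0.03 and 0.03 m and y of peg4_mid in the frame of board between -0.18 and 0.18 m), for 0.2 s.
2. a beaker stands mouth down over each peg (((horizontal distance between beaker1_mid and peg1_mid below 0.022 m and z of beaker1_mid in the frame of board between 0.088 and 0.0965 m and angle between beaker1_mid's own z axis and vertical below 0.06 rad) or (horizontal distance between beaker2_mid and peg1_mid below 0.022 m and z of beaker2_mid in the frame of board between 0.088 and 0.0965 m and angle between beaker2_mid's own z axis and vertical below 0.06 rad) or (horizontal distance between beaker3_mid and peg1_mid below 0.022 m and z of beaker3_mid in the frame of board between 0.088 and 0.0965 m and angle between beaker3_mid's own z axis and vertical below 0.06 rad) or (horizontal distance between beaker4_mid and peg1_mid below 0.022 m and z of beaker4_mid in the frame of board between 0.088 and 0.0965 m and angle between beaker4_mid's own z axis and vertical below 0.06 rad)) and ((horizontal distance between beaker1_mid and peg2_mid below 0.022 m and z of beaker1_mid in the frame of board between 0.088 and 0.0965 m and angle between beaker1_mid's own z axis and vertical below 0.06 rad) or (horizontal distance between beaker2_mid and peg2_mid below 0.022 m and z of beaker2_mid in the frame of board between 0.088 and 0.0965 m and angle between beaker2_mid's own z axis and vertical below 0.06 rad) or (horizontal distance between beaker3_mid and peg2_mid below 0.022 m and z of beaker3_mid in the frame of board between 0.088 and 0.0965 m and angle between beaker3_mid's own z axis and vertical below 0.06 rad) or (horizontal distance between beaker4_mid and peg2_mid below 0.022 m and z of beaker4_mid in the frame of board between 0.088 and 0.0965 m and angle between beaker4_mid's own z axis and vertical below 0.06 rad)) and ((horizontal distance between beaker1_mid and peg3_mid below 0.022 m and z of beaker1_mid in the frame of board between 0.088 and 0.0965 m and angle between beaker1_mid's own z axis and vertical below 0.06 rad) or (horizontal distance between beaker2_mid and peg3_mid below 0.022 m and z of beaker2_mid in the frame of board between 0.088 and 0.0965 m and angle between beaker2_mid's own z axis and vertical below 0.06 rad) or (horizontal distance between beaker3_mid and peg3_mid below 0.022 m and z of beaker3_mid in the frame of board between 0.088 and 0.0965 m and angle between beaker3_mid's own z axis and vertical below 0.06 rad) or (horizontal distance between beaker4_mid and peg3_mid below 0.022 m and z of beaker4_mid in the frame of board between 0.088 and 0.0965 m and angle between beaker4_mid's own z axis and vertical below 0.06 rad)) and ((horizontal distance between beaker1_mid and peg4_mid below 0.022 m and z of beaker1_mid in the frame of board between 0.088 and 0.0965 m and angle between beaker1_mid's own z axis and vertical below 0.06 rad) or (horizontal distance between beaker2_mid and peg4_mid below 0.022 m and z of beaker2_mid in the frame of board between 0.088 and 0.0965 m and angle between beaker2_mid's own z axis and vertical below 0.06 rad) or (horizontal distance between beaker3_mid and peg4_mid below 0.022 m and z of beaker3_mid in the frame of board between 0.088 and 0.0965 m and angle between beaker3_mid's own z axis and vertical below 0.06 rad) or (horizontal distance between beaker4_mid and peg4_mid below 0.022 m and z of beaker4_mid in the frame of board between 0.088 and 0.0965 m and angle between beaker4_mid's own z axis and vertical below 0.06 rad))), for 0.2 s.
At the end, for the whole second after the job is handed in: Every peg present is upright (0.1 rad) and home in the board (to 3.5 mm); over each stands one beaker, mouth down, flat on the deck, axes within 22 mm; spare beakers are upright, nested over the lowest one (15 mm), over 70 mm from the openings; all are at rest (all of step 1 and all of step 2 and linear speed of each of peg1, peg2, peg3, peg4, beaker1, beaker2, beaker3, beaker4 below 0.02 m/s and ((horizontal distance between beaker1_mid and peg1_mid below 0.022 m and z of beaker1_mid in the frame of board between 0.088 and 0.0965 m and angle between beaker1_mid's own z axis and vertical below 0.06 rad) or (horizontal distance between beaker1_mid and peg2_mid below 0.022 m and z of beaker1_mid in the frame of board between 0.088 and 0.0965 m and angle between beaker1_mid's own z axis and vertical below 0.06 rad) or (horizontal distance between beaker1_mid and peg3_mid below 0.022 m and z of beaker1_mid in the frame of board between 0.088 and 0.0965 m and angle between beaker1_mid's own z axis and vertical below 0.06 rad) or (horizontal distance between beaker1_mid and peg4_mid below 0.022 m and z of beaker1_mid in the frame of board between 0.088 and 0.0965 m and angle between beaker1_mid's own z axis and vertical below 0.06 rad) or (horizontal distance between beaker1_mid and beaker1_mid below 0.015 m and angle between beaker1_mid's own z axis and vertical below 0.06 rad and horizontal distance between beaker1_mid and opening1 above 0.07 m and horizontal distance between beaker1_mid and opening2 above 0.07 m and horizontal distance between beaker1_mid and opening3 above 0.07 m and horizontal distance between beaker1_mid and opening4 above 0.07 m)) and ((horizontal distance between beaker2_mid and peg1_mid below 0.022 m and z of beaker2_mid in the frame of board between 0.088 and 0.0965 m and angle between beaker2_mid's own z axis and vertical below 0.06 rad) or (horizontal distance between beaker2_mid and peg2_mid below 0.022 m and z of beaker2_mid in the frame of board between 0.088 and 0.0965 m and angle between beaker2_mid's own z axis and vertical below 0.06 rad) or (horizontal distance between beaker2_mid and peg3_mid below 0.022 m and z of beaker2_mid in the frame of board between 0.088 and 0.0965 m and angle between beaker2_mid's own z axis and vertical below 0.06 rad) or (horizontal distance between beaker2_mid and peg4_mid below 0.022 m and z of beaker2_mid in the frame of board between 0.088 and 0.0965 m and angle between beaker2_mid's own z axis and vertical below 0.06 rad) or (horizontal distance between beaker2_mid and beaker1_mid below 0.015 m and angle between beaker2_mid's own z axis and vertical below 0.06 rad and horizontal distance between beaker2_mid and opening1 above 0.07 m and horizontal distance between beaker2_mid and opening2 above 0.07 m and horizontal distance between beaker2_mid and opening3 above 0.07 m and horizontal distance between beaker2_mid and opening4 above 0.07 m)) and ((horizontal distance between beaker3_mid and peg1_mid below 0.022 m and z of beaker3_mid in the frame of board between 0.088 and 0.0965 m and angle between beaker3_mid's own z axis and vertical below 0.06 rad) or (horizontal distance between beaker3_mid and peg2_mid below 0.022 m and z of beaker3_mid in the frame of board between 0.088 and 0.0965 m and angle between beaker3_mid's own z axis and vertical below 0.06 rad) or (horizontal distance between beaker3_mid and peg3_mid below 0.022 m and z of beaker3_mid in the frame of board between 0.088 and 0.0965 m and angle between beaker3_mid's own z axis and vertical below 0.06 rad) or (horizontal distance between beaker3_mid and peg4_mid below 0.022 m and z of beaker3_mid in the frame of board between 0.088 and 0.0965 m and angle between beaker3_mid's own z axis and vertical below 0.06 rad) or (horizontal distance between beaker3_mid and beaker1_mid below 0.015 m and angle between beaker3_mid's own z axis and vertical below 0.06 rad and horizontal distance between beaker3_mid and opening1 above 0.07 m and horizontal distance between beaker3_mid and opening2 above 0.07 m and horizontal distance between beaker3_mid and opening3 above 0.07 m and horizontal distance between beaker3_mid and opening4 above 0.07 m)) and ((horizontal distance between beaker4_mid and peg1_mid below 0.022 m and z of beaker4_mid in the frame of board between 0.088 and 0.0965 m and angle between beaker4_mid's own z axis and vertical below 0.06 rad) or (horizontal distance between beaker4_mid and peg2_mid below 0.022 m and z of beaker4_mid in the frame of board between 0.088 and 0.0965 m and angle between beaker4_mid's own z axis and vertical below 0.06 rad) or (horizontal distance between beaker4_mid and peg3_mid below 0.022 m and z of beaker4_mid in the frame of board between 0.088 and 0.0965 m and angle between beaker4_mid's own z axis and vertical below 0.06 rad) or (horizontal distance between beaker4_mid and peg4_mid below 0.022 m and z of beaker4_mid in the frame of board between 0.088 and 0.0965 m and angle between beaker4_mid's own z axis and vertical below 0.06 rad) or (horizontal distance between beaker4_mid and beaker1_mid below 0.015 m and angle between beaker4_mid's own z axis and vertical below 0.06 rad and horizontal distance between beaker4_mid and opening1 above 0.07 m and horizontal distance between beaker4_mid and opening2 above 0.07 m and horizontal distance between beaker4_mid and opening3 above 0.07 m and horizontal distance between beaker4_mid and opening4 above 0.07 m))); the robot touches nothing.
It fails at once if a bystander was pushed over 4 cm away or knocked over (distance of any of jar_a, jar_b, green_cup, whisk, tongs, pinch_bowl, pepper_mill from where it was at the start of the episode above 0.04 m or angle between any of jar_a, jar_b, green_cup, whisk, tongs, pinch_bowl, pepper_mill's own z axis and vertical above 0.5 rad).
It fails at once if a beaker was tipped over (angle between any of beaker1_mid, beaker2_mid, beaker3_mid, beaker4_mid's own z axis and vertical above 0.7 rad).
It fails at once if a beaker was dropped onto the drip board ((linear speed of beaker1 above 0.5 m/s and z of beaker1_mid in the frame of board below 0.11 m and x of beaker1_mid in the frame of board between -0.06 and 0.06 m and y of beaker1_mid in the frame of board between -0.2 and 0.2 m) or (linear speed of beaker2 above 0.5 m/s and z of beaker2_mid in the frame of board below 0.11 m and x of beaker2_mid in the frame of board between -0.06 and 0.06 m and y of beaker2_mid in the frame of board between -0.2 and 0.2 m) or (linear speed of beaker3 above 0.5 m/s and z of beaker3_mid in the frame of board below 0.11 m and x of beaker3_mid in the frame of board between -0.06 and 0.06 m and y of beaker3_mid in the frame of board between -0.2 and 0.2 m) or (linear speed of beaker4 above 0.5 m/s and z of beaker4_mid in the frame of board below 0.11 m and x of beaker4_mid in the frame of board between -0.06 and 0.06 m and y of beaker4_mid in the frame of board between -0.2 and 0.2 m)).
Of peg1, peg2, peg3, peg4 only 3 to 4 are there at a start; the rules pass over those that are not, and their reading is None.
At some moment in a run one of block may be knocked a few centimetres aside while the robot is not near it.
It also fails if it takes over 210 s, if anything falls off the work surface, if the arm or the gripper's body presses on something with over 40 N, if the wrist force passes 120 N, or if a joint passes its speed limit or range.

## Robot

A 6-joint arm with a two-finger parallel gripper is mounted at the origin on the work surface. World frame = base frame: x ahead of the robot, y to its left, z up, the work surface at z = 0. Lengths are in m, angles in degrees, forces in N, time in s.
With the tool pointing down it reaches from about 0.25 to 0.725 m from the base axis. Payload 9.7 kg.
Tool frame: the origin (TCP) lies at the very end of the fingers, on their centre line; the grasp point (between the pads) lies 19 mm behind it; z points along the fingers, y is the line along which they close (so a half turn about z gives the same grasp; the last joint's range is limited). The gripper opens to 85 mm and grips with 20 to 120 N. Pads are 22 mm wide; open, the fingers measure 114 mm over their backs; the gripper's body (76 mm by 85 mm) begins 54 mm behind the grasp point. The pads swing forward as they close: fully open they stand 13 mm farther back than shut.
Start: joints at [65.26, 4.979, 10.078, 95.1, 0, 90], TCP at [0.23, 0.5, 0.231] pointing down, gripper open.
Joint ranges: [-179.16, 179.16], [-48.56, 103.87], [-65.8, 70.77], [-126.05, 130.52], [-82.76, 87.17], [-180, 180]. Speed limits (degrees/s): [127.2, 127.2, 147.25, 180, 180, 180].

## Interface

Orientations are given as [roll, pitch, yaw] about the fixed x, y, z axes, in that order (R = Rz(yaw) Ry(pitch) Rx(roll)).
In Python, from workcell import telemetry, optics, workorder gives the robot as it stands.
- The arm moves only by the shell command python3 -m handwheel 'ROWS' [FORCE]. ROWS is JSON, a list of rows, each an object of numbers: "tx", "ty", "tz": the shift along the tool's x, y, z in m; "ax", "ay", "az": the turn, a rotation vector about the tool's x, y, z in degrees; "jaw": the gripper command: -1 is shut, 1 is fully open, values between are in proportion. A call has exactly 10 rows; each row shifts and turns the commanded pose from where the row before left it, along the tool's axes as they then stand; what a row does not reach is not made up. A row lasts 1/8 s, in which the tool goes at most 62.5 mm and 10.7 degrees, less where a joint would pass 70% of its speed; a pose out of reach is approached as far as the arm can. A call is refused whole if a number of a shift passes 0.0625 or a number of a turn 10.7, either way. A call with a gripper value outside its range is refused whole. The fingers move at their own pace and stop on an object; FORCE is the grip in N (left out, the last holds). Time passes only in rows, so rows that do not move let the fingers close, or fill a call up. It gives the time, the measured TCP pose, the force, the opening and the grip force at its end, in the units of the state.
- telemetry.get_obs(): the state, without advancing time (a new reading comes with each control period).
- optics.camera(name): name is "scene" or "top" or "wrist"; returns a dict with "color" (400x640x3 uint8, red, green, blue), "K" (3x3 intrinsics, pixels), "extrinsics" (4x4, takes a point from camera to world coordinates); the wrist camera has in their place "mount" (4x4, takes a point from camera to tool coordinates, whose origin is the TCP and whose axes are the flange's). Camera axes: x right, y down, z forward; pixel columns grow to the right and rows downward; lengths in m; the calibration is good to about 2 mm. A picture is of the moment at which its call begins: read the wrist's pose just before it. There is no depth.
- workorder.job_done(): hands the job in; it is judged then, once.
The state is a dict: "time": time; "q": joint angles; "qd": joint speeds; "joint_efforts": joint torques, N m; "ee_pos": TCP position; "tcp_rot": TCP orientation; "wrist_force": force on the tool from outside, world axes, zero at the start; "torque": the same for the moment, N m; "opening": finger opening in m; "grasp_force": force on a finger pad.
Only numpy, scipy, OpenCV 4.12 (cv2) and the standard library are available. Lean on these libraries where they do the work, as an engineer would, in place of code of your own. Each camera call takes 0.05 s, during which the arm holds its last target. There are 200 camera calls.

## Working session

There is one attempt and no reset: what is moved stays moved. The work goes in short steps, Python scripts to look and compute and a shell command to move; the robot and the scene stay as the last step left them, time stands still between calls to the robot, and variables do not carry over. Pictures are saved under pics/ and viewed, at most 14 in all, crops included, and the job is handed in when it is done.

```bash
ls; mkdir -p pics; cat > h.py <<'E'
import numpy as np, cv2
from workcell import telemetry, optics
def grab(n,f):
    o=telemetry.get_obs(); c=optics.camera(n)
    cv2.imwrite(f,cv2.cvtColor(c["color"],cv2.COLOR_RGB2BGR)); np.savez(f[:-4]+'.npz',**{k:c[k] for k in c},pos=o['ee_pos'],rot=o['tcp_rot'])
    return o,c
def T(c):
    if 'extrinsics' in c: return np.array(c['extrinsics'])
    from scipy.spatial.transform import Rotation as R
    M=np.eye(4); M[:3,:3]=R.from_euler('xyz',c['rot'],degrees=True).as_matrix(); M[:3,3]=c['pos']
    return M@c['mount']
def p2w(c,u,v,z):
    E=T(c); d=E[:3,:3]@np.linalg.solve(c['K'],[u,v,1]); return E[:3,3]+d*(z-E[2,3])/d[2]
def w2p(c,p):
    E=T(c); q=E[:3,:3].T@(np.array(p)-E[:3,3]); q=c['K']@q; return q[:2]/q[2]
E
python3 - <<'E'
from h import *
for n in ['top','scene']:
    o,c=grab(n,f'pics/{n}0.png'); print(n,c['K'].tolist(),np.round(c['extrinsics'],3).tolist())
print({k:np.round(v,4).tolist() for k,v in o.items()})
E
```

```text
pics
top [[439.16418395784706, 0.0, 319.10717110449235], [0.0, 439.16418395784706, 208.69550906016065], [0.0, 0.0, 1.0]] [[-0.024, -0.992, 0.126, 0.396], [-1.0, 0.022, -0.015, 0.022], [0.012, -0.126, -0.992, 1.266], [0.0, 0.0, 0.0, 1.0]]
scene [[392.0025307980043, 0.0, 318.1778166503365], [0.0, 392.0025307980043, 206.2192888047117], [0.0, 0.0, 1.0]] [[0.365, 0.612, -0.701, 1.24], [0.931, -0.243, 0.273, -0.249], [-0.003, -0.752, -0.659, 0.76], [0.0, 0.0, 0.0, 1.0]]
{'time': 0.05, 'q': [65.2601, 5.0102, 10.0354, 95.0982, -0.0012, 90.0007], 'qd': [0.0521, -0.0688, 0.0359, -0.0842, -0.0668, -0.0465], 'joint_efforts': [-0.0008, -52.2084, 46.6118, 0.0167, 0.0, 0.0], 'ee_pos': [0.2301, 0.4993, 0.2306], 'tcp_rot': [-179.927, 0.0012, 155.2594], 'wrist_force': [1.0963, -0.663, -0.1935], 'torque': [-0.0161, -0.036, 0.0609], 'grasp_force': 0.0, 'opening': 0.0853}
```

View pics/top0.png

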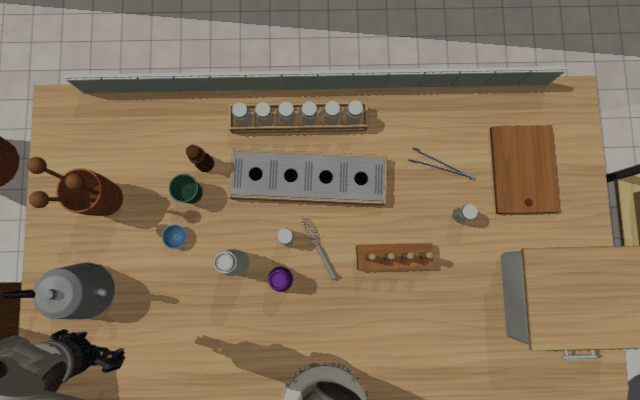

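View pics/scene0.png

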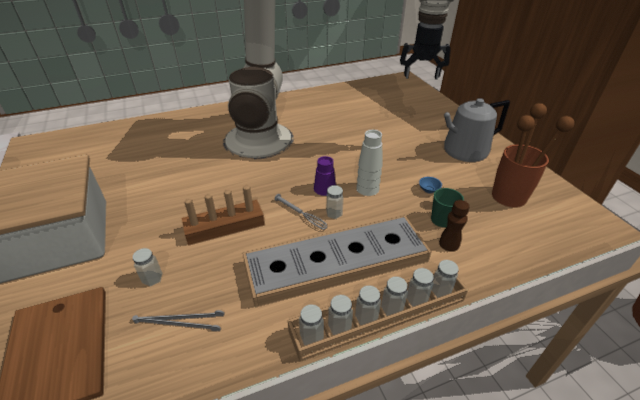

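The white nested stack is at top (226,262); its purple look-alike is a single cup at (280,279), to be left alone. The jar at (286,237) could also be confused with it. The block with 4 pegs is at (397,257), and the board openings are near (256,173), (291,175), (326,177) and (361,178). I'll check these choices in one close crop.

```bash
python3 - <<'E'
from h import *
i=cv2.imread('pics/top0.png')[140:300,205:445]
cv2.imwrite('pics/c1.png',cv2.resize(i,(800,533),interpolation=cv2.INTER_CUBIC))
E
```

```text
(no output)
```

View pics/c1.png

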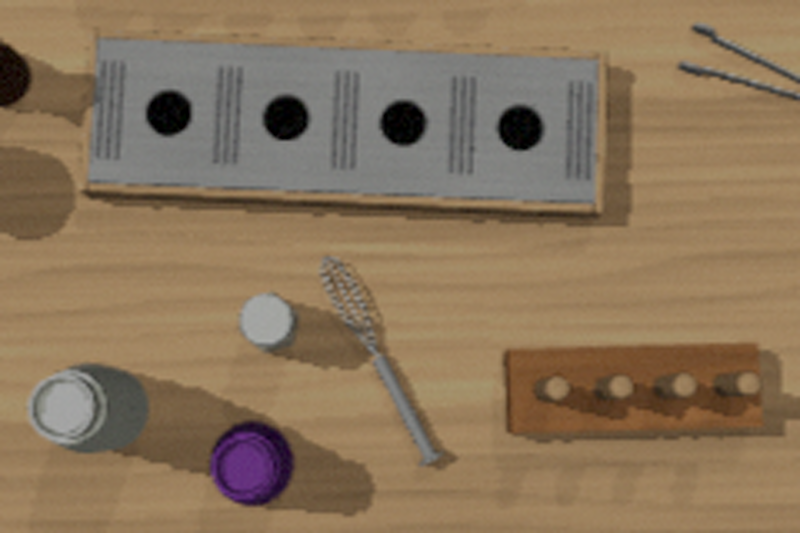

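The crop confirms it. Openings are at crop (169,113), (286,117), (403,122) and (520,127); peg tops at (558,387), (622,386), (684,385) and (747,383); the white stack foot is at (67,407), with the purple cup next to it at (252,463).

```bash
python3 - <<'E'
from h import *
c=np.load('pics/top0.npz')
f=lambda x,y,z:p2w(c,205+(x+.5)/3.3333-.5,140+(y+.5)/3.3333-.5,z)
g=cv2.cvtColor(cv2.imread('pics/top0.png'),cv2.COLOR_BGR2GRAY)
n,l,s,ce=cv2.connectedComponentsWithStats((g[150:205,235:385]<45).astype(np.uint8))
O=[p2w(c,235+a,150+b,.04) for (a,b),q in zip(ce[1:],s[1:]) if q[4]>60]
for o in O: print('open',np.round(o,4))
d=O[-1]-O[0]; print('len',np.linalg.norm(d),'y-axis deg',np.degrees(np.arctan2(-d[0]*-1*1,-d[1])))
for x,y in [(558,387),(622,386),(684,385),(747,383)]: print('peg',np.round(f(x,y,.12),4))
print('stack',np.round(f(67,407,.195),4))
print('purple',np.round(f(252,463,.105),4),'jar',np.round(f(268,322,.087),4),'millbase?',np.round(p2w(c,198,157,.14),3))
print('jar_b',np.round(p2w(c,470,211,.087),4),'whisk ends',[np.round(f(*q,.01),3).tolist() for q in [(328,262),(430,460)]])
print('rack',[np.round(p2w(c,u,v,.1),3).tolist() for u,v in [(232,104),(366,104)]])
E
```

```text
open [0.6554 0.1826 0.04  ]
open [0.6489 0.0828 0.04  ]
open [ 0.6425 -0.0169  0.04  ]
open [ 0.6361 -0.1163  0.04  ]
len 0.2995456750727602 y-axis deg -3.699596179244663
peg [ 0.4145 -0.1301  0.12  ]
peg [ 0.4141 -0.1801  0.12  ]
peg [ 0.4138 -0.2286  0.12  ]
peg [ 0.4142 -0.278   0.12  ]
stack [0.4072 0.2365 0.195 ]
purple [0.3612 0.11   0.105 ] jar [0.4725 0.0972 0.087 ] millbase? [0.681 0.318 0.14 ]
jar_b [ 0.5296 -0.4054  0.087 ] whisk ends [[0.528, 0.05, 0.01], [0.357, -0.034, 0.01]]
rack [[0.839, 0.237, 0.1], [0.832, -0.132, 0.1]]
```

```bash
python3 -m handwheel '[{"az":9.32,"jaw":0.2},{"az":9.32,"jaw":0.2},{"az":9.32,"jaw":0.2},{"az":9.32,"jaw":0.2},{"az":9.32,"jaw":0.2},{"az":9.32,"jaw":0.2},{"az":9.32,"jaw":0.2},{"tx":-0.0484,"ty":0.0142,"jaw":0.2},{"tx":-0.0484,"ty":0.0142,"jaw":0.2},{"tx":-0.0484,"ty":0.0142,"jaw":0.2}]' 30
python3 -m handwheel '[{"tx":-0.0484,"ty":0.0142,"jaw":0.2},{"tx":-0.0484,"ty":0.0142,"jaw":0.2},{"tx":-0.0484,"ty":0.0142,"jaw":0.2},{"tx":-0.0484,"ty":0.0142,"jaw":0.2},{"tx":-0.0484,"ty":0.0142,"jaw":0.2},{"tx":-0.0484,"ty":0.0142,"jaw":0.2},{"tx":-0.0484,"ty":0.0142,"jaw":0.2},{"tx":-0.0484,"ty":0.0142,"jaw":0.2},{"tx":-0.0484,"ty":0.0142,"jaw":0.2},{"tx":-0.0484,"ty":0.0142,"jaw":0.2}]'
python3 -m handwheel '[{},{},{},{},{},{},{},{},{},{}]'
python3 -c "
from h import *
grab('wrist','pics/w1.png')"
```

```text
$[0]: bad value
$[0]: bad value
$[0]: bad value
```

View pics/w1.png

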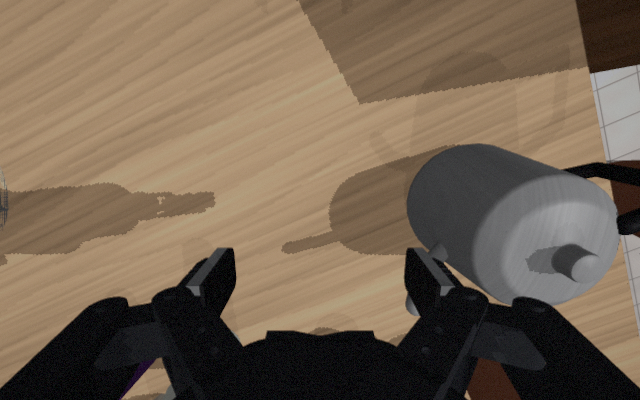

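The gripper is beside the kettle at (500,230), so I'll back away before turning. Every row probably needs all 7 keys.

```bash
python3 -m handwheel '[{"tx":-0.02,"ty":-0.035,"tz":0,"ax":0,"ay":0,"az":0,"jaw":0.2},{"tx":-0.02,"ty":-0.035,"tz":0,"ax":0,"ay":0,"az":0,"jaw":0.2},{"tx":-0.02,"ty":-0.035,"tz":0,"ax":0,"ay":0,"az":0,"jaw":0.2},{"tx":0,"ty":0,"tz":0,"ax":0,"ay":0,"az":9.32,"jaw":0.2},{"tx":0,"ty":0,"tz":0,"ax":0,"ay":0,"az":9.32,"jaw":0.2},{"tx":0,"ty":0,"tz":0,"ax":0,"ay":0,"az":9.32,"jaw":0.2},{"tx":0,"ty":0,"tz":0,"ax":0,"ay":0,"az":9.32,"jaw":0.2},{"tx":0,"ty":0,"tz":0,"ax":0,"ay":0,"az":9.32,"jaw":0.2},{"tx":0,"ty":0,"tz":0,"ax":0,"ay":0,"az":9.32,"jaw":0.2},{"tx":0,"ty":0,"tz":0,"ax":0,"ay":0,"az":9.32,"jaw":0.2}]' 30 && python3 -m handwheel '[{"tx":-0.0509,"ty":0.0174,"tz":0,"ax":0,"ay":0,"az":0,"jaw":0.2},{"tx":-0.0509,"ty":0.0174,"tz":0,"ax":0,"ay":0,"az":0,"jaw":0.2},{"tx":-0.0509,"ty":0.0174,"tz":0,"ax":0,"ay":0,"az":0,"jaw":0.2},{"tx":-0.0509,"ty":0.0174,"tz":0,"ax":0,"ay":0,"az":0,"jaw":0.2},{"tx":-0.0509,"ty":0.0174,"tz":0,"ax":0,"ay":0,"az":0,"jaw":0.2},{"tx":-0.0509,"ty":0.0174,"tz":0,"ax":0,"ay":0,"az":0,"jaw":0.2},{"tx":-0.0509,"ty":0.0174,"tz":0,"ax":0,"ay":0,"az":0,"jaw":0.2},{"tx":-0.0509,"ty":0.0174,"tz":0,"ax":0,"ay":0,"az":0,"jaw":0.2},{"tx":-0.0509,"ty":0.0174,"tz":0,"ax":0,"ay":0,"az":0,"jaw":0.2},{"tx":-0.0509,"ty":0.0174,"tz":0,"ax":0,"ay":0,"az":0,"jaw":0.2}]' && python3 -c "
from h import *
grab('wrist','pics/w2.png');c=np.load('pics/w2.npz')
print(c['pos'],c['rot'],[w2p(c,[.4145,-.1301-.05*i,.12]) for i in range(3)])"
```

```text
time: 1.4
ee_pos: [0.2407, 0.3789, 0.231]
tcp_rot: [-180.0, 0.0, 89.7]
wrist_force: [0.2, -0.2, -0.5]
opening: 0.0513
grasp_force: 0.0
time: 2.65
ee_pos: [0.4151, -0.1318, 0.2312]
tcp_rot: [180.0, -0.0, 90.0]
wrist_force: [0.4, 0.7, 0.1]
opening: 0.0512
grasp_force: 0.0
[ 0.41506738 -0.13182572  0.23124377] [ 1.79981662e+02 -1.39109827e-03  8.99943486e+01] [array([318.93734882, 197.08300104]), array([318.98727214, 246.76274228]), array([319.03255946, 291.82910869])]
```

View pics/w2.png

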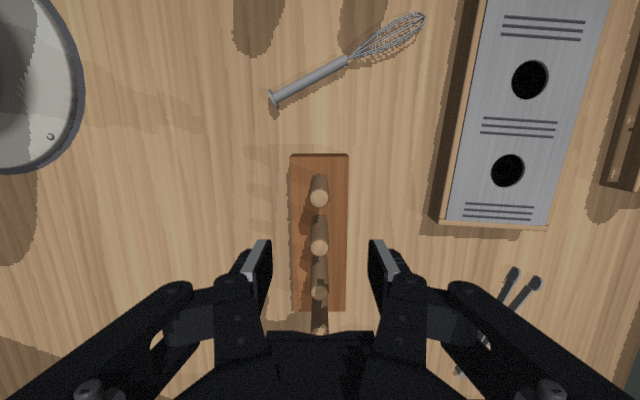

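Predicted peg tops match the picture: (319,197/247/292) against (319,198/247/292), so the calibration is good. I'll grasp the first peg now.

```bash
python3 -m handwheel '[{"tx":0.001,"ty":0,"tz":0.04,"ax":0,"ay":0,"az":0,"jaw":0.2},{"tx":0,"ty":0,"tz":0.04,"ax":0,"ay":0,"az":0,"jaw":0.2},{"tx":0,"ty":0,"tz":0.04,"ax":0,"ay":0,"az":0,"jaw":0.2},{"tx":0,"ty":0,"tz":0.032,"ax":0,"ay":0,"az":0,"jaw":0.2},{"tx":0,"ty":0,"tz":0,"ax":0,"ay":0,"az":0,"jaw":0.2},{"tx":0,"ty":0,"tz":0,"ax":0,"ay":0,"az":0,"jaw":-1},{"tx":0,"ty":0,"tz":0,"ax":0,"ay":0,"az":0,"jaw":-1},{"tx":0,"ty":0,"tz":0,"ax":0,"ay":0,"az":0,"jaw":-1},{"tx":0,"ty":0,"tz":0,"ax":0,"ay":0,"az":0,"jaw":-1},{"tx":0,"ty":0,"tz":0,"ax":0,"ay":0,"az":0,"jaw":-1}]' 60
python3 -m handwheel '[{"tx":0,"ty":0,"tz":0,"ax":0,"ay":0,"az":0,"jaw":-1},{"tx":0,"ty":0,"tz":0,"ax":0,"ay":0,"az":0,"jaw":-1},{"tx":0,"ty":0,"tz":-0.02,"ax":0,"ay":0,"az":0,"jaw":-1},{"tx":0,"ty":0,"tz":-0.02,"ax":0,"ay":0,"az":0,"jaw":-1},{"tx":0,"ty":0,"tz":-0.02,"ax":0,"ay":0,"az":0,"jaw":-1},{"tx":0,"ty":0,"tz":-0.02,"ax":0,"ay":0,"az":0,"jaw":-1},{"tx":0,"ty":0,"tz":-0.02,"ax":0,"ay":0,"az":0,"jaw":-1},{"tx":0,"ty":0,"tz":0,"ax":0,"ay":0,"az":0,"jaw":-1},{"tx":0,"ty":0,"tz":0,"ax":0,"ay":0,"az":0,"jaw":-1},{"tx":0,"ty":0,"tz":0,"ax":0,"ay":0,"az":0,"jaw":-1}]'
python3 -c "
from h import *
c=np.load('pics/w2.npz');print(c['pos'],[w2p(c,p) for p in ([ 0.6425,-0.0169,0.04  ],[ 0.6361,-0.1163,0.04  ])])
i=cv2.imread('pics/w2.png',0);n,l,s,ce=cv2.connectedComponentsWithStats((i[50:195,485:560]<30).astype(np.uint8));print(s[:,4],ce+[485,50])"
```

```text
time: 3.95
ee_pos: [0.4156, -0.1291, 0.0807]
tcp_rot: [179.9, 0.0, 90.0]
wrist_force: [-0.6, -0.1, 5.9]
opening: 0.0186
grasp_force: 58.9
time: 5.2
ee_pos: [0.4146, -0.1288, 0.1784]
tcp_rot: [-179.9, -0.0, 90.0]
wrist_force: [-0.3, 0.4, 0.3]
opening: 0.0184
grasp_force: 58.6
[ 0.41506738 -0.13182572  0.23124377] [array([528.00107315,  78.16248244]), array([506.04346195, 168.83809874])]
[9139  979  757] [[522.54710581 122.55093555]
 [528.64964249  79.55362615]
 [506.79524439 170.24306473]]
```

```bash
python3 -m handwheel '[{"tx":0.0012,"ty":0.0431,"tz":0,"ax":0,"ay":0,"az":0,"jaw":-1},{"tx":0.0012,"ty":0.0431,"tz":0,"ax":0,"ay":0,"az":0,"jaw":-1},{"tx":0.0012,"ty":0.0431,"tz":0,"ax":0,"ay":0,"az":0,"jaw":-1},{"tx":0.0012,"ty":0.0431,"tz":0,"ax":0,"ay":0,"az":0,"jaw":-1},{"tx":0.0012,"ty":0.0431,"tz":0,"ax":0,"ay":0,"az":0,"jaw":-1},{"tx":0,"ty":0,"tz":0.02,"ax":0,"ay":0,"az":0,"jaw":-1},{"tx":0,"ty":0,"tz":0.02,"ax":0,"ay":0,"az":0,"jaw":-1},{"tx":0,"ty":0,"tz":0.02,"ax":0,"ay":0,"az":0,"jaw":-1},{"tx":0,"ty":0,"tz":0.02,"ax":0,"ay":0,"az":0,"jaw":-1},{"tx":0,"ty":0,"tz":0,"ax":0,"ay":0,"az":0,"jaw":-1}]'
python3 -m handwheel '[{"tx":0,"ty":0,"tz":0.002,"ax":0,"ay":0,"az":0,"jaw":-1},{"tx":0,"ty":0,"tz":0.002,"ax":0,"ay":0,"az":0,"jaw":-1},{"tx":0,"ty":0,"tz":0.002,"ax":0,"ay":0,"az":0,"jaw":-1},{"tx":0,"ty":0,"tz":0.001,"ax":0,"ay":0,"az":0,"jaw":-1},{"tx":0,"ty":0,"tz":0.001,"ax":0,"ay":0,"az":0,"jaw":-1},{"tx":0,"ty":0,"tz":0.001,"ax":0,"ay":0,"az":0,"jaw":-1},{"tx":0,"ty":0,"tz":0.001,"ax":0,"ay":0,"az":0,"jaw":-1},{"tx":0,"ty":0,"tz":0,"ax":0,"ay":0,"az":0,"jaw":-1},{"tx":0,"ty":0,"tz":0,"ax":0,"ay":0,"az":0,"jaw":-1},{"tx":0,"ty":0,"tz":0,"ax":0,"ay":0,"az":0,"jaw":-1}]'
```

```text
time: 6.45
ee_pos: [0.6291, -0.1226, 0.0969]
tcp_rot: [-179.8, -0.0, 90.0]
wrist_force: [-0.3, -0.6, 0.3]
opening: 0.0189
grasp_force: 58.8
time: 7.7
ee_pos: [0.6304, -0.1228, 0.0893]
tcp_rot: [180.0, 0.0, 90.0]
wrist_force: [1.1, 0.5, -0.0]
opening: 0.0185
grasp_force: 58.8
```

```bash
python3 -m handwheel '[{"tx":0,"ty":0,"tz":0.001,"ax":0,"ay":0,"az":0,"jaw":-1},{"tx":0,"ty":0,"tz":0.001,"ax":0,"ay":0,"az":0,"jaw":-1},{"tx":0,"ty":0,"tz":0.001,"ax":0,"ay":0,"az":0,"jaw":-1},{"tx":0,"ty":0,"tz":0,"ax":0,"ay":0,"az":0,"jaw":-1},{"tx":0,"ty":0,"tz":0,"ax":0,"ay":0,"az":0,"jaw":-1},{"tx":0,"ty":0,"tz":0,"ax":0,"ay":0,"az":0,"jaw":-1},{"tx":0,"ty":0,"tz":0,"ax":0,"ay":0,"az":0,"jaw":-1},{"tx":0,"ty":0,"tz":0,"ax":0,"ay":0,"az":0,"jaw":-1},{"tx":0,"ty":0,"tz":0,"ax":0,"ay":0,"az":0,"jaw":-1},{"tx":0,"ty":0,"tz":0,"ax":0,"ay":0,"az":0,"jaw":-1}]'
```

```text
time: 8.95
ee_pos: [0.6307, -0.1229, 0.0886]
tcp_rot: [179.9, 0.0, 90.0]
wrist_force: [-3.9, 0.4, 13.6]
opening: 0.0187
grasp_force: 60.5
```

```bash
cat > chk.py <<'E'
import sys; from h import *
o=telemetry.get_obs(); f=np.array(o['wrist_force']); print(np.round(o['ee_pos'],4),np.round(f,1))
sys.exit(int(f[2]<6 or np.hypot(*f[:2])>14 or o['ee_pos'][2]<.0866))
E
python3 -m handwheel '[{"tx":0,"ty":0.0008,"tz":0,"ax":0,"ay":0,"az":0,"jaw":-1},{"tx":0,"ty":0.0008,"tz":0,"ax":0,"ay":0,"az":0,"jaw":-1},{"tx":0,"ty":0.0008,"tz":0,"ax":0,"ay":0,"az":0,"jaw":-1},{"tx":0,"ty":0.0008,"tz":0,"ax":0,"ay":0,"az":0,"jaw":-1},{"tx":0,"ty":0.0008,"tz":0,"ax":0,"ay":0,"az":0,"jaw":-1},{"tx":0,"ty":0.0008,"tz":0,"ax":0,"ay":0,"az":0,"jaw":-1},{"tx":0,"ty":0.0008,"tz":0,"ax":0,"ay":0,"az":0,"jaw":-1},{"tx":0,"ty":0.0008,"tz":0,"ax":0,"ay":0,"az":0,"jaw":-1},{"tx":0,"ty":0.0008,"tz":0,"ax":0,"ay":0,"az":0,"jaw":-1},{"tx":0,"ty":0,"tz":0,"ax":0,"ay":0,"az":0,"jaw":-1}]' >/dev/null && python3 chk.py &&
python3 -m handwheel '[{"tx":0,"ty":0.0008,"tz":0,"ax":0,"ay":0,"az":0,"jaw":-1},{"tx":0,"ty":0.0008,"tz":0,"ax":0,"ay":0,"az":0,"jaw":-1},{"tx":0,"ty":0.0008,"tz":0,"ax":0,"ay":0,"az":0,"jaw":-1},{"tx":0,"ty":0.0008,"tz":0,"ax":0,"ay":0,"az":0,"jaw":-1},{"tx":0,"ty":0.0008,"tz":0,"ax":0,"ay":0,"az":0,"jaw":-1},{"tx":0,"ty":0.0008,"tz":0,"ax":0,"ay":0,"az":0,"jaw":-1},{"tx":0,"ty":0.0008,"tz":0,"ax":0,"ay":0,"az":0,"jaw":-1},{"tx":0.0005,"ty":0,"tz":0,"ax":0,"ay":0,"az":0,"jaw":-1},{"tx":0.0005,"ty":0,"tz":0,"ax":0,"ay":0,"az":0,"jaw":-1},{"tx":0.0005,"ty":0,"tz":0,"ax":0,"ay":0,"az":0,"jaw":-1}]' >/dev/null && python3 chk.py &&
python3 -m handwheel '[{"tx":0,"ty":-0.0008,"tz":0,"ax":0,"ay":0,"az":0,"jaw":-1},{"tx":0,"ty":-0.0008,"tz":0,"ax":0,"ay":0,"az":0,"jaw":-1},{"tx":0,"ty":-0.0008,"tz":0,"ax":0,"ay":0,"az":0,"jaw":-1},{"tx":0,"ty":-0.0008,"tz":0,"ax":0,"ay":0,"az":0,"jaw":-1},{"tx":0,"ty":-0.0008,"tz":0,"ax":0,"ay":0,"az":0,"jaw":-1},{"tx":0,"ty":-0.0008,"tz":0,"ax":0,"ay":0,"az":0,"jaw":-1},{"tx":0,"ty":-0.0008,"tz":0,"ax":0,"ay":0,"az":0,"jaw":-1},{"tx":0,"ty":-0.0008,"tz":0,"ax":0,"ay":0,"az":0,"jaw":-1},{"tx":0,"ty":-0.0008,"tz":0,"ax":0,"ay":0,"az":0,"jaw":-1},{"tx":0,"ty":0,"tz":0,"ax":0,"ay":0,"az":0,"jaw":-1}]' >/dev/null && python3 chk.py &&
python3 -m handwheel '[{"tx":0,"ty":-0.0008,"tz":0,"ax":0,"ay":0,"az":0,"jaw":-1},{"tx":0,"ty":-0.0008,"tz":0,"ax":0,"ay":0,"az":0,"jaw":-1},{"tx":0,"ty":-0.0008,"tz":0,"ax":0,"ay":0,"az":0,"jaw":-1},{"tx":0,"ty":-0.0008,"tz":0,"ax":0,"ay":0,"az":0,"jaw":-1},{"tx":0,"ty":-0.0008,"tz":0,"ax":0,"ay":0,"az":0,"jaw":-1},{"tx":0,"ty":-0.0008,"tz":0,"ax":0,"ay":0,"az":0,"jaw":-1},{"tx":0,"ty":-0.0008,"tz":0,"ax":0,"ay":0,"az":0,"jaw":-1},{"tx":0.0005,"ty":0,"tz":0,"ax":0,"ay":0,"az":0,"jaw":-1},{"tx":0.0005,"ty":0,"tz":0,"ax":0,"ay":0,"az":0,"jaw":-1},{"tx":0.0005,"ty":0,"tz":0,"ax":0,"ay":0,"az":0,"jaw":-1}]' >/dev/null && python3 chk.py
```

```text
[ 0.6363 -0.123   0.0885] [-11.5   0.3  18.1]
[ 0.6421 -0.1223  0.0886] [-11.5  -3.9  15.9]
[ 0.6381 -0.1219  0.0887] [ 4.6 -1.4  8.2]
[ 0.6326 -0.1208  0.0887] [ 2.5 -3.1  9.7]
```

```bash
python3 -m handwheel '[{"tx":0,"ty":0.0008,"tz":0,"ax":0,"ay":0,"az":0,"jaw":-1},{"tx":0,"ty":0.0008,"tz":0,"ax":0,"ay":0,"az":0,"jaw":-1},{"tx":0,"ty":0.0008,"tz":0,"ax":0,"ay":0,"az":0,"jaw":-1},{"tx":0,"ty":0.0008,"tz":0,"ax":0,"ay":0,"az":0,"jaw":-1},{"tx":0,"ty":0.0008,"tz":0,"ax":0,"ay":0,"az":0,"jaw":-1},{"tx":0,"ty":0.0008,"tz":0,"ax":0,"ay":0,"az":0,"jaw":-1},{"tx":0,"ty":0.0008,"tz":0,"ax":0,"ay":0,"az":0,"jaw":-1},{"tx":0,"ty":0.0008,"tz":0,"ax":0,"ay":0,"az":0,"jaw":-1},{"tx":0,"ty":0.0008,"tz":0,"ax":0,"ay":0,"az":0,"jaw":-1},{"tx":0,"ty":0,"tz":0,"ax":0,"ay":0,"az":0,"jaw":-1}]' >/dev/null && python3 chk.py &&
python3 -m handwheel '[{"tx":0,"ty":0.0008,"tz":0,"ax":0,"ay":0,"az":0,"jaw":-1},{"tx":0,"ty":0.0008,"tz":0,"ax":0,"ay":0,"az":0,"jaw":-1},{"tx":0,"ty":0.0008,"tz":0,"ax":0,"ay":0,"az":0,"jaw":-1},{"tx":0,"ty":0.0008,"tz":0,"ax":0,"ay":0,"az":0,"jaw":-1},{"tx":0,"ty":0.0008,"tz":0,"ax":0,"ay":0,"az":0,"jaw":-1},{"tx":0,"ty":0.0008,"tz":0,"ax":0,"ay":0,"az":0,"jaw":-1},{"tx":0,"ty":0.0008,"tz":0,"ax":0,"ay":0,"az":0,"jaw":-1},{"tx":0.0005,"ty":0,"tz":0,"ax":0,"ay":0,"az":0,"jaw":-1},{"tx":0.0005,"ty":0,"tz":0,"ax":0,"ay":0,"az":0,"jaw":-1},{"tx":0.0005,"ty":0,"tz":0,"ax":0,"ay":0,"az":0,"jaw":-1}]' >/dev/null && python3 chk.py &&
python3 -m handwheel '[{"tx":0,"ty":-0.0008,"tz":0,"ax":0,"ay":0,"az":0,"jaw":-1},{"tx":0,"ty":-0.0008,"tz":0,"ax":0,"ay":0,"az":0,"jaw":-1},{"tx":0,"ty":-0.0008,"tz":0,"ax":0,"ay":0,"az":0,"jaw":-1},{"tx":0,"ty":-0.0008,"tz":0,"ax":0,"ay":0,"az":0,"jaw":-1},{"tx":0,"ty":-0.0008,"tz":0,"ax":0,"ay":0,"az":0,"jaw":-1},{"tx":0,"ty":-0.0008,"tz":0,"ax":0,"ay":0,"az":0,"jaw":-1},{"tx":0,"ty":-0.0008,"tz":0,"ax":0,"ay":0,"az":0,"jaw":-1},{"tx":0,"ty":-0.0008,"tz":0,"ax":0,"ay":0,"az":0,"jaw":-1},{"tx":0,"ty":-0.0008,"tz":0,"ax":0,"ay":0,"az":0,"jaw":-1},{"tx":0,"ty":0,"tz":0,"ax":0,"ay":0,"az":0,"jaw":-1}]' >/dev/null && python3 chk.py &&
python3 -m handwheel '[{"tx":0,"ty":-0.0008,"tz":0,"ax":0,"ay":0,"az":0,"jaw":-1},{"tx":0,"ty":-0.0008,"tz":0,"ax":0,"ay":0,"az":0,"jaw":-1},{"tx":0,"ty":-0.0008,"tz":0,"ax":0,"ay":0,"az":0,"jaw":-1},{"tx":0,"ty":-0.0008,"tz":0,"ax":0,"ay":0,"az":0,"jaw":-1},{"tx":0,"ty":-0.0008,"tz":0,"ax":0,"ay":0,"az":0,"jaw":-1},{"tx":0,"ty":-0.0008,"tz":0,"ax":0,"ay":0,"az":0,"jaw":-1},{"tx":0,"ty":-0.0008,"tz":0,"ax":0,"ay":0,"az":0,"jaw":-1},{"tx":0.0005,"ty":0,"tz":0,"ax":0,"ay":0,"az":0,"jaw":-1},{"tx":0.0005,"ty":0,"tz":0,"ax":0,"ay":0,"az":0,"jaw":-1},{"tx":0.0005,"ty":0,"tz":0,"ax":0,"ay":0,"az":0,"jaw":-1}]' >/dev/null && python3 chk.py
```

```text
[ 0.6363 -0.1206  0.0885] [-11.4  -2.5  16.5]
[ 0.642  -0.1195  0.0885] [-11.5  -4.   15.6]
[ 0.638  -0.1189  0.0886] [ 3.4 -1.7  7.9]
[ 0.6325 -0.1177  0.0886] [ 2.8 -4.1  9. ]
```

```bash
python3 -m handwheel '[{"tx":0,"ty":0.0008,"tz":0,"ax":0,"ay":0,"az":0,"jaw":-1},{"tx":0,"ty":0.0008,"tz":0,"ax":0,"ay":0,"az":0,"jaw":-1},{"tx":0,"ty":0.0008,"tz":0,"ax":0,"ay":0,"az":0,"jaw":-1},{"tx":0,"ty":0.0008,"tz":0,"ax":0,"ay":0,"az":0,"jaw":-1},{"tx":0,"ty":0.0008,"tz":0,"ax":0,"ay":0,"az":0,"jaw":-1},{"tx":0,"ty":0.0008,"tz":0,"ax":0,"ay":0,"az":0,"jaw":-1},{"tx":0,"ty":0.0008,"tz":0,"ax":0,"ay":0,"az":0,"jaw":-1},{"tx":0,"ty":0.0008,"tz":0,"ax":0,"ay":0,"az":0,"jaw":-1},{"tx":0,"ty":0.0008,"tz":0,"ax":0,"ay":0,"az":0,"jaw":-1},{"tx":0,"ty":0,"tz":0,"ax":0,"ay":0,"az":0,"jaw":-1}]' >/dev/null && python3 chk.py &&
python3 -m handwheel '[{"tx":0,"ty":0.0008,"tz":0,"ax":0,"ay":0,"az":0,"jaw":-1},{"tx":0,"ty":0.0008,"tz":0,"ax":0,"ay":0,"az":0,"jaw":-1},{"tx":0,"ty":0.0008,"tz":0,"ax":0,"ay":0,"az":0,"jaw":-1},{"tx":0,"ty":0.0008,"tz":0,"ax":0,"ay":0,"az":0,"jaw":-1},{"tx":0,"ty":0.0008,"tz":0,"ax":0,"ay":0,"az":0,"jaw":-1},{"tx":0,"ty":0.0008,"tz":0,"ax":0,"ay":0,"az":0,"jaw":-1},{"tx":0,"ty":0.0008,"tz":0,"ax":0,"ay":0,"az":0,"jaw":-1},{"tx":0.0005,"ty":0,"tz":0,"ax":0,"ay":0,"az":0,"jaw":-1},{"tx":0.0005,"ty":0,"tz":0,"ax":0,"ay":0,"az":0,"jaw":-1},{"tx":0.0005,"ty":0,"tz":0,"ax":0,"ay":0,"az":0,"jaw":-1}]' >/dev/null && python3 chk.py &&
python3 -m handwheel '[{"tx":0,"ty":-0.0008,"tz":0,"ax":0,"ay":0,"az":0,"jaw":-1},{"tx":0,"ty":-0.0008,"tz":0,"ax":0,"ay":0,"az":0,"jaw":-1},{"tx":0,"ty":-0.0008,"tz":0,"ax":0,"ay":0,"az":0,"jaw":-1},{"tx":0,"ty":-0.0008,"tz":0,"ax":0,"ay":0,"az":0,"jaw":-1},{"tx":0,"ty":-0.0008,"tz":0,"ax":0,"ay":0,"az":0,"jaw":-1},{"tx":0,"ty":-0.0008,"tz":0,"ax":0,"ay":0,"az":0,"jaw":-1},{"tx":0,"ty":-0.0008,"tz":0,"ax":0,"ay":0,"az":0,"jaw":-1},{"tx":0,"ty":-0.0008,"tz":0,"ax":0,"ay":0,"az":0,"jaw":-1},{"tx":0,"ty":-0.0008,"tz":0,"ax":0,"ay":0,"az":0,"jaw":-1},{"tx":0,"ty":0,"tz":0,"ax":0,"ay":0,"az":0,"jaw":-1}]' >/dev/null && python3 chk.py &&
python3 -m handwheel '[{"tx":0,"ty":-0.0008,"tz":0,"ax":0,"ay":0,"az":0,"jaw":-1},{"tx":0,"ty":-0.0008,"tz":0,"ax":0,"ay":0,"az":0,"jaw":-1},{"tx":0,"ty":-0.0008,"tz":0,"ax":0,"ay":0,"az":0,"jaw":-1},{"tx":0,"ty":-0.0008,"tz":0,"ax":0,"ay":0,"az":0,"jaw":-1},{"tx":0,"ty":-0.0008,"tz":0,"ax":0,"ay":0,"az":0,"jaw":-1},{"tx":0,"ty":-0.0008,"tz":0,"ax":0,"ay":0,"az":0,"jaw":-1},{"tx":0,"ty":-0.0008,"tz":0,"ax":0,"ay":0,"az":0,"jaw":-1},{"tx":0.0005,"ty":0,"tz":0,"ax":0,"ay":0,"az":0,"jaw":-1},{"tx":0.0005,"ty":0,"tz":0,"ax":0,"ay":0,"az":0,"jaw":-1},{"tx":0.0005,"ty":0,"tz":0,"ax":0,"ay":0,"az":0,"jaw":-1}]' >/dev/null && python3 chk.py
```

```text
[ 0.6368 -0.1175  0.0882] [-9.4 -2.6 13.5]
[ 0.6427 -0.1164  0.0884] [-7.8 -4.7 13.7]
[ 0.6362 -0.115   0.0863] [2.3 1.  1. ]
```

It dropped in. I'll push it home.

```bash
python3 -m handwheel '[{"tx":0,"ty":0.0005,"tz":0.0015,"ax":0,"ay":0,"az":0,"jaw":-1},{"tx":0,"ty":0,"tz":0.0015,"ax":0,"ay":0,"az":0,"jaw":-1},{"tx":0,"ty":0,"tz":0.0015,"ax":0,"ay":0,"az":0,"jaw":-1},{"tx":0,"ty":0,"tz":0.0015,"ax":0,"ay":0,"az":0,"jaw":-1},{"tx":0,"ty":0,"tz":0,"ax":0,"ay":0,"az":0,"jaw":-1},{"tx":0,"ty":0,"tz":0,"ax":0,"ay":0,"az":0,"jaw":-1},{"tx":0,"ty":0,"tz":0,"ax":0,"ay":0,"az":0,"jaw":-1},{"tx":0,"ty":0,"tz":0,"ax":0,"ay":0,"az":0,"jaw":-1},{"tx":0,"ty":0,"tz":0,"ax":0,"ay":0,"az":0,"jaw":-1},{"tx":0,"ty":0,"tz":0,"ax":0,"ay":0,"az":0,"jaw":-1}]'
```

```text
time: 23.95
ee_pos: [0.6365, -0.1153, 0.0801]
tcp_rot: [-180.0, -0.0, 90.0]
wrist_force: [3.9, 3.8, 0.3]
opening: 0.0185
grasp_force: 58.8
```

```bash
python3 -m handwheel '[{"tx":0.0005,"ty":0.0007,"tz":0.002,"ax":0,"ay":0,"az":0,"jaw":-1},{"tx":0,"ty":0,"tz":0.002,"ax":0,"ay":0,"az":0,"jaw":-1},{"tx":0,"ty":0,"tz":0.002,"ax":0,"ay":0,"az":0,"jaw":-1},{"tx":0,"ty":0,"tz":0.002,"ax":0,"ay":0,"az":0,"jaw":-1},{"tx":0,"ty":0,"tz":0.002,"ax":0,"ay":0,"az":0,"jaw":-1},{"tx":0,"ty":0,"tz":0.001,"ax":0,"ay":0,"az":0,"jaw":-1},{"tx":0,"ty":0,"tz":0.001,"ax":0,"ay":0,"az":0,"jaw":-1},{"tx":0,"ty":0,"tz":0,"ax":0,"ay":0,"az":0,"jaw":-1},{"tx":0,"ty":0,"tz":0,"ax":0,"ay":0,"az":0,"jaw":-1},{"tx":0,"ty":0,"tz":0,"ax":0,"ay":0,"az":0,"jaw":-1}]'
```

```text
time: 25.2
ee_pos: [0.6373, -0.115, 0.0707]
tcp_rot: [179.9, 0.0, 90.0]
wrist_force: [-5.7, 2.5, 15.9]
opening: 0.0184
grasp_force: 60.9
```

```bash
python3 -m handwheel '[{"tx":0,"ty":0,"tz":-0.001,"ax":0,"ay":0,"az":0,"jaw":0.2},{"tx":0,"ty":0,"tz":-0.001,"ax":0,"ay":0,"az":0,"jaw":0.2},{"tx":0,"ty":0,"tz":0,"ax":0,"ay":0,"az":0,"jaw":0.2},{"tx":0,"ty":0,"tz":0,"ax":0,"ay":0,"az":0,"jaw":0.2},{"tx":0,"ty":0,"tz":-0.03,"ax":0,"ay":0,"az":0,"jaw":0.2},{"tx":0,"ty":0,"tz":-0.045,"ax":0,"ay":0,"az":0,"jaw":0.2},{"tx":0,"ty":0,"tz":-0.045,"ax":0,"ay":0,"az":0,"jaw":0.2},{"tx":0,"ty":0,"tz":-0.04,"ax":0,"ay":0,"az":0,"jaw":0.2},{"tx":-0.013,"ty":-0.0445,"tz":0,"ax":0,"ay":0,"az":0,"jaw":0.2},{"tx":-0.013,"ty":-0.0445,"tz":0,"ax":0,"ay":0,"az":0,"jaw":0.2}]'
python3 -m handwheel '[{"tx":-0.013,"ty":-0.0445,"tz":0,"ax":0,"ay":0,"az":0,"jaw":0.2},{"tx":-0.013,"ty":-0.0445,"tz":0,"ax":0,"ay":0,"az":0,"jaw":0.2},{"tx":-0.013,"ty":-0.0445,"tz":0,"ax":0,"ay":0,"az":0,"jaw":0.2},{"tx":0,"ty":0,"tz":0,"ax":0,"ay":0,"az":0,"jaw":0.2},{"tx":0,"ty":0,"tz":0,"ax":0,"ay":0,"az":0,"jaw":0.2},{"tx":0,"ty":0,"tz":0,"ax":0,"ay":0,"az":0,"jaw":0.2},{"tx":0,"ty":0,"tz":0,"ax":0,"ay":0,"az":0,"jaw":0.2},{"tx":0,"ty":0,"tz":0,"ax":0,"ay":0,"az":0,"jaw":0.2},{"tx":0,"ty":0,"tz":0,"ax":0,"ay":0,"az":0,"jaw":0.2},{"tx":0,"ty":0,"tz":0,"ax":0,"ay":0,"az":0,"jaw":0.2}]'
cat > peg.py <<'E'
import sys; from h import *
f=sys.argv[1]; grab('wrist',f); c=np.load(f[:-4]+'.npz')
t=cv2.imread('pics/w2.png')[184:212,305:333]; i=cv2.imread(f)
m=cv2.matchTemplate(i[100:300,200:440],t,cv2.TM_CCOEFF_NORMED); _,s,_,l=cv2.minMaxLoc(m)
u,v=l[0]+214,l[1]+114; print(c['pos'],s,u,v,p2w(c,u,v,.12))
E
python3 peg.py pics/w3.png
```

```text
time: 26.45
ee_pos: [0.5477, -0.1411, 0.2302]
tcp_rot: [180.0, 0.0, 90.1]
wrist_force: [-0.1, -0.5, 1.1]
opening: 0.051
grasp_force: 0.0
time: 27.7
ee_pos: [0.4148, -0.1799, 0.2303]
tcp_rot: [-180.0, -0.0, 90.0]
wrist_force: [-0.5, 0.1, 0.2]
opening: 0.0517
grasp_force: 0.0
[ 0.41478363 -0.17985325  0.23025271] 0.9560214281082153 320 200 [ 0.41515708 -0.18065962  0.12      ]
```

View pics/w3.png

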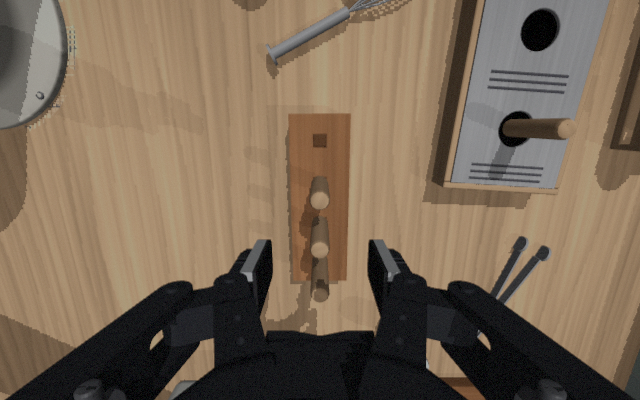

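Peg 1 stands home (its top is at (567,128) over the opening at (516,128)). The block has not moved and the next peg is at (320,200).

```bash
python3 -m handwheel '[{"tx":0,"ty":0,"tz":0.04,"ax":0,"ay":0,"az":0,"jaw":0.2},{"tx":0,"ty":0,"tz":0.04,"ax":0,"ay":0,"az":0,"jaw":0.2},{"tx":0,"ty":0,"tz":0.04,"ax":0,"ay":0,"az":0,"jaw":0.2},{"tx":0,"ty":0,"tz":0.031,"ax":0,"ay":0,"az":0,"jaw":0.2},{"tx":0,"ty":0,"tz":0,"ax":0,"ay":0,"az":0,"jaw":0.2},{"tx":0,"ty":0,"tz":0,"ax":0,"ay":0,"az":0,"jaw":-1},{"tx":0,"ty":0,"tz":0,"ax":0,"ay":0,"az":0,"jaw":-1},{"tx":0,"ty":0,"tz":0,"ax":0,"ay":0,"az":0,"jaw":-1},{"tx":0,"ty":0,"tz":0,"ax":0,"ay":0,"az":0,"jaw":-1},{"tx":0,"ty":0,"tz":0,"ax":0,"ay":0,"az":0,"jaw":-1}]' 60
python3 -m handwheel '[{"tx":0,"ty":0,"tz":0,"ax":0,"ay":0,"az":0,"jaw":-1},{"tx":0,"ty":0,"tz":-0.02,"ax":0,"ay":0,"az":0,"jaw":-1},{"tx":0,"ty":0,"tz":-0.02,"ax":0,"ay":0,"az":0,"jaw":-1},{"tx":0,"ty":0,"tz":-0.03,"ax":0,"ay":0,"az":0,"jaw":-1},{"tx":0,"ty":0,"tz":-0.03,"ax":0,"ay":0,"az":0,"jaw":-1},{"tx":0.0329,"ty":0.0457,"tz":0,"ax":0,"ay":0,"az":0,"jaw":-1},{"tx":0.0329,"ty":0.0457,"tz":0,"ax":0,"ay":0,"az":0,"jaw":-1},{"tx":0.0329,"ty":0.0457,"tz":0,"ax":0,"ay":0,"az":0,"jaw":-1},{"tx":0.0329,"ty":0.0457,"tz":0,"ax":0,"ay":0,"az":0,"jaw":-1},{"tx":0.0329,"ty":0.0457,"tz":0,"ax":0,"ay":0,"az":0,"jaw":-1}]'
python3 -m handwheel '[{"tx":0,"ty":0,"tz":0,"ax":0,"ay":0,"az":0,"jaw":-1},{"tx":0,"ty":0,"tz":0.03,"ax":0,"ay":0,"az":0,"jaw":-1},{"tx":0,"ty":0,"tz":0.03,"ax":0,"ay":0,"az":0,"jaw":-1},{"tx":0,"ty":0,"tz":0.02,"ax":0,"ay":0,"az":0,"jaw":-1},{"tx":0,"ty":0,"tz":0.007,"ax":0,"ay":0,"az":0,"jaw":-1},{"tx":0,"ty":0,"tz":0.002,"ax":0,"ay":0,"az":0,"jaw":-1},{"tx":0,"ty":0,"tz":0.002,"ax":0,"ay":0,"az":0,"jaw":-1},{"tx":0,"ty":0,"tz":0.002,"ax":0,"ay":0,"az":0,"jaw":-1},{"tx":0,"ty":0,"tz":0,"ax":0,"ay":0,"az":0,"jaw":-1},{"tx":0,"ty":0,"tz":0,"ax":0,"ay":0,"az":0,"jaw":-1}]'
```

```text
time: 29.0
ee_pos: [0.4155, -0.1803, 0.0808]
tcp_rot: [179.9, 0.1, 90.0]
wrist_force: [-0.5, 0.5, 6.7]
opening: 0.019
grasp_force: 58.6
time: 30.25
ee_pos: [0.6447, -0.014, 0.1797]
tcp_rot: [180.0, 0.0, 90.0]
wrist_force: [0.6, -0.3, 0.1]
opening: 0.0187
grasp_force: 58.7
time: 31.5
ee_pos: [0.6432, -0.0153, 0.0865]
tcp_rot: [180.0, -0.0, 90.0]
wrist_force: [0.2, -0.5, 0.2]
opening: 0.0187
grasp_force: 58.8
```

Already in the socket. I'll push it home, release, and go to peg 3.

```bash
python3 -m handwheel '[{"tx":0,"ty":0,"tz":0.002,"ax":0,"ay":0,"az":0,"jaw":-1},{"tx":0,"ty":0,"tz":0.003,"ax":0,"ay":0,"az":0,"jaw":-1},{"tx":0,"ty":0,"tz":0.003,"ax":0,"ay":0,"az":0,"jaw":-1},{"tx":0,"ty":0,"tz":0.003,"ax":0,"ay":0,"az":0,"jaw":-1},{"tx":0,"ty":0,"tz":0.003,"ax":0,"ay":0,"az":0,"jaw":-1},{"tx":0,"ty":0,"tz":0.002,"ax":0,"ay":0,"az":0,"jaw":-1},{"tx":0,"ty":0,"tz":0.002,"ax":0,"ay":0,"az":0,"jaw":-1},{"tx":0,"ty":0,"tz":0,"ax":0,"ay":0,"az":0,"jaw":-1},{"tx":0,"ty":0,"tz":0,"ax":0,"ay":0,"az":0,"jaw":-1},{"tx":0,"ty":0,"tz":0,"ax":0,"ay":0,"az":0,"jaw":-1}]'
```

```text
time: 32.75
ee_pos: [0.6433, -0.0153, 0.0708]
tcp_rot: [179.9, 0.0, 90.0]
wrist_force: [-6.7, 0.7, 15.1]
opening: 0.0187
grasp_force: 60.6
```

```bash
python3 -m handwheel '[{"tx":0,"ty":0,"tz":-0.001,"ax":0,"ay":0,"az":0,"jaw":0.2},{"tx":0,"ty":0,"tz":-0.001,"ax":0,"ay":0,"az":0,"jaw":0.2},{"tx":0,"ty":0,"tz":0,"ax":0,"ay":0,"az":0,"jaw":0.2},{"tx":0,"ty":0,"tz":0,"ax":0,"ay":0,"az":0,"jaw":0.2},{"tx":0,"ty":0,"tz":-0.03,"ax":0,"ay":0,"az":0,"jaw":0.2},{"tx":0,"ty":0,"tz":-0.045,"ax":0,"ay":0,"az":0,"jaw":0.2},{"tx":0,"ty":0,"tz":-0.045,"ax":0,"ay":0,"az":0,"jaw":0.2},{"tx":0,"ty":0,"tz":-0.04,"ax":0,"ay":0,"az":0,"jaw":0.2},{"tx":-0.0357,"ty":-0.0381,"tz":0,"ax":0,"ay":0,"az":0,"jaw":0.2},{"tx":-0.0357,"ty":-0.0381,"tz":0,"ax":0,"ay":0,"az":0,"jaw":0.2}]'
python3 -m handwheel '[{"tx":-0.0357,"ty":-0.0381,"tz":0,"ax":0,"ay":0,"az":0,"jaw":0.2},{"tx":-0.0357,"ty":-0.0381,"tz":0,"ax":0,"ay":0,"az":0,"jaw":0.2},{"tx":-0.0357,"ty":-0.0381,"tz":0,"ax":0,"ay":0,"az":0,"jaw":0.2},{"tx":-0.0357,"ty":-0.0381,"tz":0,"ax":0,"ay":0,"az":0,"jaw":0.2},{"tx":0,"ty":0,"tz":0,"ax":0,"ay":0,"az":0,"jaw":0.2},{"tx":0,"ty":0,"tz":0,"ax":0,"ay":0,"az":0,"jaw":0.2},{"tx":0,"ty":0,"tz":0,"ax":0,"ay":0,"az":0,"jaw":0.2},{"tx":0,"ty":0,"tz":0,"ax":0,"ay":0,"az":0,"jaw":0.2},{"tx":0,"ty":0,"tz":0,"ax":0,"ay":0,"az":0,"jaw":0.2},{"tx":0,"ty":0,"tz":0,"ax":0,"ay":0,"az":0,"jaw":0.2}]'
python3 peg.py pics/w4.png
```

```text
time: 34.0
ee_pos: [0.5666, -0.0873, 0.2303]
tcp_rot: [180.0, 0.0, 90.1]
wrist_force: [0.6, -0.4, -0.4]
opening: 0.0517
grasp_force: 0.0
time: 35.25
ee_pos: [0.4148, -0.2294, 0.2302]
tcp_rot: [-180.0, -0.0, 90.1]
wrist_force: [0.2, -0.3, -0.5]
opening: 0.0515
grasp_force: 0.0
[ 0.41483934 -0.22936935  0.23019654] 0.9512895941734314 320 201 [ 0.41520424 -0.23111375  0.12      ]
```

View pics/w4.png

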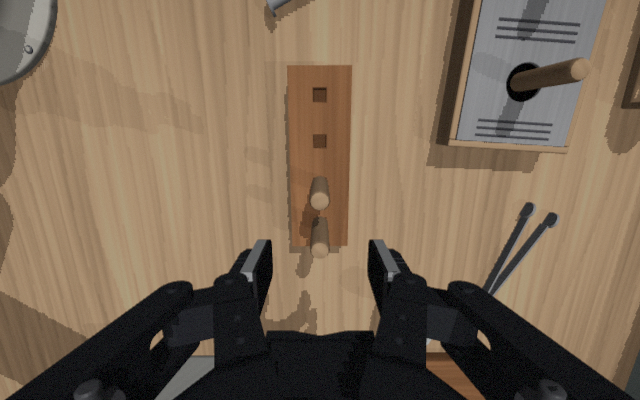

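The block is unmoved and peg 3 is at (320,201). Next is opening 2.

```bash
python3 -m handwheel '[{"tx":-0.001,"ty":0,"tz":0.04,"ax":0,"ay":0,"az":0,"jaw":0.2},{"tx":0,"ty":0,"tz":0.04,"ax":0,"ay":0,"az":0,"jaw":0.2},{"tx":0,"ty":0,"tz":0.04,"ax":0,"ay":0,"az":0,"jaw":0.2},{"tx":0,"ty":0,"tz":0.031,"ax":0,"ay":0,"az":0,"jaw":0.2},{"tx":0,"ty":0,"tz":0,"ax":0,"ay":0,"az":0,"jaw":0.2},{"tx":0,"ty":0,"tz":0,"ax":0,"ay":0,"az":0,"jaw":-1},{"tx":0,"ty":0,"tz":0,"ax":0,"ay":0,"az":0,"jaw":-1},{"tx":0,"ty":0,"tz":0,"ax":0,"ay":0,"az":0,"jaw":-1},{"tx":0,"ty":0,"tz":0,"ax":0,"ay":0,"az":0,"jaw":-1},{"tx":0,"ty":0,"tz":0,"ax":0,"ay":0,"az":0,"jaw":-1}]' 60
python3 -m handwheel '[{"tx":0,"ty":0,"tz":-0.02,"ax":0,"ay":0,"az":0,"jaw":-1},{"tx":0,"ty":0,"tz":-0.04,"ax":0,"ay":0,"az":0,"jaw":-1},{"tx":0,"ty":0,"tz":-0.05,"ax":0,"ay":0,"az":0,"jaw":-1},{"tx":0.045,"ty":0.0336,"tz":0,"ax":0,"ay":0,"az":0,"jaw":-1},{"tx":0.045,"ty":0.0336,"tz":0,"ax":0,"ay":0,"az":0,"jaw":-1},{"tx":0.045,"ty":0.0336,"tz":0,"ax":0,"ay":0,"az":0,"jaw":-1},{"tx":0.045,"ty":0.0336,"tz":0,"ax":0,"ay":0,"az":0,"jaw":-1},{"tx":0.045,"ty":0.0336,"tz":0,"ax":0,"ay":0,"az":0,"jaw":-1},{"tx":0.045,"ty":0.0336,"tz":0,"ax":0,"ay":0,"az":0,"jaw":-1},{"tx":0.045,"ty":0.0336,"tz":0,"ax":0,"ay":0,"az":0,"jaw":-1}]'
python3 -m handwheel '[{"tx":0,"ty":0,"tz":0.01,"ax":0,"ay":0,"az":0,"jaw":-1},{"tx":0,"ty":0,"tz":0.03,"ax":0,"ay":0,"az":0,"jaw":-1},{"tx":0,"ty":0,"tz":0.03,"ax":0,"ay":0,"az":0,"jaw":-1},{"tx":0,"ty":0,"tz":0.02,"ax":0,"ay":0,"az":0,"jaw":-1},{"tx":0,"ty":0,"tz":0.007,"ax":0,"ay":0,"az":0,"jaw":-1},{"tx":0,"ty":0,"tz":0.002,"ax":0,"ay":0,"az":0,"jaw":-1},{"tx":0,"ty":0,"tz":0.002,"ax":0,"ay":0,"az":0,"jaw":-1},{"tx":0,"ty":0,"tz":0.002,"ax":0,"ay":0,"az":0,"jaw":-1},{"tx":0,"ty":0,"tz":0,"ax":0,"ay":0,"az":0,"jaw":-1},{"tx":0,"ty":0,"tz":0,"ax":0,"ay":0,"az":0,"jaw":-1}]'
```

```text
time: 36.55
ee_pos: [0.4154, -0.2311, 0.0809]
tcp_rot: [179.9, 0.1, 90.0]
wrist_force: [0.1, -0.5, 6.2]
opening: 0.0186
grasp_force: 58.6
time: 37.8
ee_pos: [0.6508, 0.0862, 0.1898]
tcp_rot: [180.0, -0.0, 90.0]
wrist_force: [0.8, -1.1, -0.4]
opening: 0.0186
grasp_force: 58.6
time: 39.05
ee_pos: [0.6498, 0.0845, 0.0865]
tcp_rot: [180.0, 0.0, 90.0]
wrist_force: [0.3, 0.1, -1.3]
opening: 0.0189
grasp_force: 58.7
```

```bash
python3 -m handwheel '[{"tx":0,"ty":0,"tz":0.002,"ax":0,"ay":0,"az":0,"jaw":-1},{"tx":0,"ty":0,"tz":0.003,"ax":0,"ay":0,"az":0,"jaw":-1},{"tx":0,"ty":0,"tz":0.003,"ax":0,"ay":0,"az":0,"jaw":-1},{"tx":0,"ty":0,"tz":0.003,"ax":0,"ay":0,"az":0,"jaw":-1},{"tx":0,"ty":0,"tz":0.003,"ax":0,"ay":0,"az":0,"jaw":-1},{"tx":0,"ty":0,"tz":0.002,"ax":0,"ay":0,"az":0,"jaw":-1},{"tx":0,"ty":0,"tz":0.002,"ax":0,"ay":0,"az":0,"jaw":-1},{"tx":0,"ty":0,"tz":0,"ax":0,"ay":0,"az":0,"jaw":-1},{"tx":0,"ty":0,"tz":0,"ax":0,"ay":0,"az":0,"jaw":-1},{"tx":0,"ty":0,"tz":0,"ax":0,"ay":0,"az":0,"jaw":-1}]' && python3 -c "
from h import *;import sys
o=telemetry.get_obs();sys.exit(int(o['ee_pos'][2]>.0725))" && 
python3 -m handwheel '[{"tx":0,"ty":0,"tz":-0.001,"ax":0,"ay":0,"az":0,"jaw":0.2},{"tx":0,"ty":0,"tz":-0.001,"ax":0,"ay":0,"az":0,"jaw":0.2},{"tx":0,"ty":0,"tz":0,"ax":0,"ay":0,"az":0,"jaw":0.2},{"tx":0,"ty":0,"tz":0,"ax":0,"ay":0,"az":0,"jaw":0.2},{"tx":0,"ty":0,"tz":-0.03,"ax":0,"ay":0,"az":0,"jaw":0.2},{"tx":0,"ty":0,"tz":-0.045,"ax":0,"ay":0,"az":0,"jaw":0.2},{"tx":0,"ty":0,"tz":-0.045,"ax":0,"ay":0,"az":0,"jaw":0.2},{"tx":0,"ty":0,"tz":-0.04,"ax":0,"ay":0,"az":0,"jaw":0.2},{"tx":-0.0455,"ty":-0.0294,"tz":0,"ax":0,"ay":0,"az":0,"jaw":0.2},{"tx":-0.0455,"ty":-0.0294,"tz":0,"ax":0,"ay":0,"az":0,"jaw":0.2}]' &&
python3 -m handwheel '[{"tx":-0.0455,"ty":-0.0294,"tz":0,"ax":0,"ay":0,"az":0,"jaw":0.2},{"tx":-0.0455,"ty":-0.0294,"tz":0,"ax":0,"ay":0,"az":0,"jaw":0.2},{"tx":-0.0455,"ty":-0.0294,"tz":0,"ax":0,"ay":0,"az":0,"jaw":0.2},{"tx":-0.0455,"ty":-0.0294,"tz":0,"ax":0,"ay":0,"az":0,"jaw":0.2},{"tx":-0.0455,"ty":-0.0294,"tz":0,"ax":0,"ay":0,"az":0,"jaw":0.2},{"tx":-0.0455,"ty":-0.0294,"tz":0,"ax":0,"ay":0,"az":0,"jaw":0.2},{"tx":0,"ty":0,"tz":0,"ax":0,"ay":0,"az":0,"jaw":0.2},{"tx":0,"ty":0,"tz":0,"ax":0,"ay":0,"az":0,"jaw":0.2},{"tx":0,"ty":0,"tz":0,"ax":0,"ay":0,"az":0,"jaw":0.2},{"tx":0,"ty":0,"tz":0,"ax":0,"ay":0,"az":0,"jaw":0.2}]' && python3 peg.py pics/w5.png
```

```text
time: 40.3
ee_pos: [0.6499, 0.0845, 0.0709]
tcp_rot: [179.9, -0.0, 90.0]
wrist_force: [-5.1, -1.4, 16.0]
opening: 0.0184
grasp_force: 60.6
time: 41.55
ee_pos: [0.5907, -0.0071, 0.2303]
tcp_rot: [180.0, 0.0, 90.1]
wrist_force: [0.7, -1.5, 0.0]
opening: 0.0514
grasp_force: 0.0
time: 42.8
ee_pos: [0.4152, -0.2788, 0.2302]
tcp_rot: [-180.0, -0.0, 90.1]
wrist_force: [-0.6, -1.3, 0.5]
opening: 0.051
grasp_force: 0.0
[ 0.41522499 -0.27875124  0.23020266] 0.856992244720459 319 202 [ 0.41467182 -0.28145024  0.12      ]
```

View pics/w5.png

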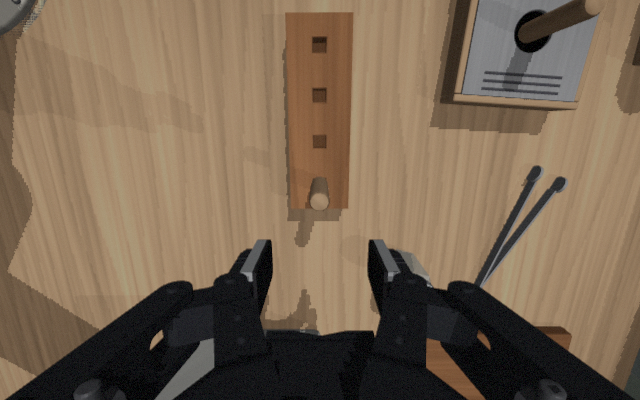

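The block is still in place, with peg 4 at (319,201). Next is opening 1.

```bash
python3 -m handwheel '[{"tx":-0.0015,"ty":0,"tz":0.04,"ax":0,"ay":0,"az":0,"jaw":0.2},{"tx":0,"ty":0,"tz":0.04,"ax":0,"ay":0,"az":0,"jaw":0.2},{"tx":0,"ty":0,"tz":0.04,"ax":0,"ay":0,"az":0,"jaw":0.2},{"tx":0,"ty":0,"tz":0.031,"ax":0,"ay":0,"az":0,"jaw":0.2},{"tx":0,"ty":0,"tz":0,"ax":0,"ay":0,"az":0,"jaw":0.2},{"tx":0,"ty":0,"tz":0,"ax":0,"ay":0,"az":0,"jaw":-1},{"tx":0,"ty":0,"tz":0,"ax":0,"ay":0,"az":0,"jaw":-1},{"tx":0,"ty":0,"tz":0,"ax":0,"ay":0,"az":0,"jaw":-1},{"tx":0,"ty":0,"tz":0,"ax":0,"ay":0,"az":0,"jaw":-1},{"tx":0,"ty":0,"tz":0,"ax":0,"ay":0,"az":0,"jaw":-1}]' 60
python3 -m handwheel '[{"tx":0,"ty":0,"tz":-0.02,"ax":0,"ay":0,"az":0,"jaw":-1},{"tx":0,"ty":0,"tz":-0.04,"ax":0,"ay":0,"az":0,"jaw":-1},{"tx":0,"ty":0,"tz":-0.05,"ax":0,"ay":0,"az":0,"jaw":-1},{"tx":0.0516,"ty":0.0268,"tz":0,"ax":0,"ay":0,"az":0,"jaw":-1},{"tx":0.0516,"ty":0.0268,"tz":0,"ax":0,"ay":0,"az":0,"jaw":-1},{"tx":0.0516,"ty":0.0268,"tz":0,"ax":0,"ay":0,"az":0,"jaw":-1},{"tx":0.0516,"ty":0.0268,"tz":0,"ax":0,"ay":0,"az":0,"jaw":-1},{"tx":0.0516,"ty":0.0268,"tz":0,"ax":0,"ay":0,"az":0,"jaw":-1},{"tx":0.0516,"ty":0.0268,"tz":0,"ax":0,"ay":0,"az":0,"jaw":-1},{"tx":0.0516,"ty":0.0268,"tz":0,"ax":0,"ay":0,"az":0,"jaw":-1}]'
python3 -m handwheel '[{"tx":0.0516,"ty":0.0268,"tz":0,"ax":0,"ay":0,"az":0,"jaw":-1},{"tx":0.0516,"ty":0.0268,"tz":0,"ax":0,"ay":0,"az":0,"jaw":-1},{"tx":0,"ty":0,"tz":0.02,"ax":0,"ay":0,"az":0,"jaw":-1},{"tx":0,"ty":0,"tz":0.03,"ax":0,"ay":0,"az":0,"jaw":-1},{"tx":0,"ty":0,"tz":0.03,"ax":0,"ay":0,"az":0,"jaw":-1},{"tx":0,"ty":0,"tz":0.017,"ax":0,"ay":0,"az":0,"jaw":-1},{"tx":0,"ty":0,"tz":0,"ax":0,"ay":0,"az":0,"jaw":-1},{"tx":0,"ty":0,"tz":0.003,"ax":0,"ay":0,"az":0,"jaw":-1},{"tx":0,"ty":0,"tz":0.003,"ax":0,"ay":0,"az":0,"jaw":-1},{"tx":0,"ty":0,"tz":0,"ax":0,"ay":0,"az":0,"jaw":-1}]'
```

```text
time: 44.1
ee_pos: [0.4155, -0.2816, 0.081]
tcp_rot: [179.9, 0.1, 90.0]
wrist_force: [-1.1, 0.5, 6.1]
opening: 0.0188
grasp_force: 58.4
time: 45.35
ee_pos: [0.6029, 0.082, 0.1899]
tcp_rot: [179.9, 0.0, 90.0]
wrist_force: [0.3, -0.9, 0.5]
opening: 0.0188
grasp_force: 58.6
time: 46.6
ee_pos: [0.6559, 0.1834, 0.0867]
tcp_rot: [180.0, -0.0, 90.0]
wrist_force: [0.0, 0.2, 0.2]
opening: 0.0187
grasp_force: 58.7
```

```bash
python3 -m handwheel '[{"tx":0,"ty":0,"tz":0.002,"ax":0,"ay":0,"az":0,"jaw":-1},{"tx":0,"ty":0,"tz":0.003,"ax":0,"ay":0,"az":0,"jaw":-1},{"tx":0,"ty":0,"tz":0.003,"ax":0,"ay":0,"az":0,"jaw":-1},{"tx":0,"ty":0,"tz":0.003,"ax":0,"ay":0,"az":0,"jaw":-1},{"tx":0,"ty":0,"tz":0.003,"ax":0,"ay":0,"az":0,"jaw":-1},{"tx":0,"ty":0,"tz":0.002,"ax":0,"ay":0,"az":0,"jaw":-1},{"tx":0,"ty":0,"tz":0.002,"ax":0,"ay":0,"az":0,"jaw":-1},{"tx":0,"ty":0,"tz":0,"ax":0,"ay":0,"az":0,"jaw":-1},{"tx":0,"ty":0,"tz":0,"ax":0,"ay":0,"az":0,"jaw":-1},{"tx":0,"ty":0,"tz":0,"ax":0,"ay":0,"az":0,"jaw":-1}]' && python3 -c "
from h import *;import sys
o=telemetry.get_obs();sys.exit(int(o['ee_pos'][2]>.0725))" && 
python3 -m handwheel '[{"tx":0,"ty":0,"tz":-0.001,"ax":0,"ay":0,"az":0,"jaw":0.2},{"tx":0,"ty":0,"tz":-0.001,"ax":0,"ay":0,"az":0,"jaw":0.2},{"tx":0,"ty":0,"tz":0,"ax":0,"ay":0,"az":0,"jaw":0.2},{"tx":0,"ty":0,"tz":0,"ax":0,"ay":0,"az":0,"jaw":0.2},{"tx":0,"ty":0,"tz":-0.04,"ax":0,"ay":0,"az":0,"jaw":0.2},{"tx":0,"ty":0,"tz":-0.05,"ax":0,"ay":0,"az":0,"jaw":0.2},{"tx":0,"ty":0,"tz":-0.05,"ax":0,"ay":0,"az":0,"jaw":0.2},{"tx":0,"ty":0,"tz":-0.05,"ax":0,"ay":0,"az":0,"jaw":0.2},{"tx":0,"ty":0,"tz":-0.04,"ax":0,"ay":0,"az":0,"jaw":0.7},{"tx":0.009,"ty":-0.0415,"tz":0,"ax":0,"ay":0,"az":0,"jaw":0.7}]' &&
python3 -m handwheel '[{"tx":0.009,"ty":-0.0415,"tz":0,"ax":0,"ay":0,"az":0,"jaw":0.7},{"tx":0.009,"ty":-0.0415,"tz":0,"ax":0,"ay":0,"az":0,"jaw":0.7},{"tx":0.009,"ty":-0.0415,"tz":0,"ax":0,"ay":0,"az":0,"jaw":0.7},{"tx":0.009,"ty":-0.0415,"tz":0,"ax":0,"ay":0,"az":0,"jaw":0.7},{"tx":0.009,"ty":-0.0415,"tz":0,"ax":0,"ay":0,"az":0,"jaw":0.7},{"tx":0,"ty":0,"tz":0,"ax":0,"ay":0,"az":0,"jaw":0.7},{"tx":0,"ty":0,"tz":0,"ax":0,"ay":0,"az":0,"jaw":0.7},{"tx":0,"ty":0,"tz":0,"ax":0,"ay":0,"az":0,"jaw":0.7},{"tx":0,"ty":0,"tz":0,"ax":0,"ay":0,"az":0,"jaw":0.7},{"tx":0,"ty":0,"tz":0,"ax":0,"ay":0,"az":0,"jaw":0.7}]' && python3 -c "
from h import *
grab('wrist','pics/w6.png');c=np.load('pics/w6.npz');print(c['pos'],w2p(c,[.4072,.2365,.195]))"
```

```text
time: 47.85
ee_pos: [0.656, 0.1834, 0.071]
tcp_rot: [179.9, -0.0, 90.0]
wrist_force: [-3.4, -2.3, 15.9]
opening: 0.0187
grasp_force: 60.5
time: 49.1
ee_pos: [0.6189, 0.1931, 0.3024]
tcp_rot: [179.6, -0.1, 89.9]
wrist_force: [0.4, -0.2, -0.4]
opening: 0.0725
grasp_force: 0.0
time: 50.35
ee_pos: [0.4071, 0.2372, 0.3]
tcp_rot: [-180.0, 0.0, 90.0]
wrist_force: [1.6, -0.2, -0.1]
opening: 0.0729
grasp_force: 0.0
[0.4070587  0.2371825  0.29999637] [319.80180252 201.33664819]
```

View pics/w6.png

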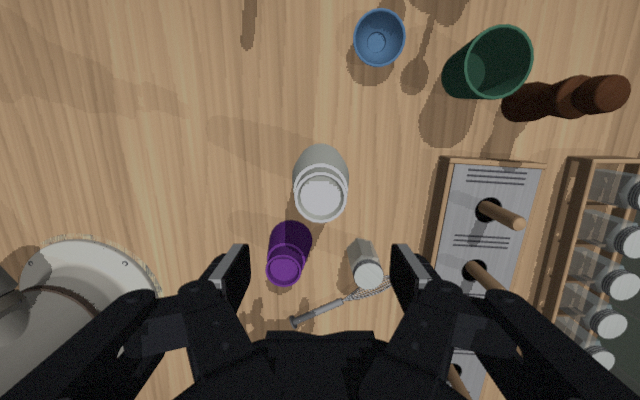

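```bash
python3 - <<'E'
from h import *
c=np.load('pics/w6.npz'); i=cv2.imread('pics/w6.png')
for r,z,y0,col in [(.024,.195,.2365,(0,0,255)),(.0275,.165,.2365,(0,255,0)),(.024,.195,.2395,(255,0,0))]:
    for a in np.linspace(0,6.28,60): 
        u,v=w2p(c,[.4072+r*np.cos(a),y0+r*np.sin(a),z]); i=cv2.circle(i,(int(round(u)),int(round(v))),0,col,-1)
print(p2w(c,320.5,197,.195))
cv2.imwrite('pics/c6.png',cv2.resize(i[130:240,260:380],(600,550),interpolation=cv2.INTER_NEAREST))
E
```

```text
[0.40783235 0.24056725 0.195     ]
```

View pics/c6.png

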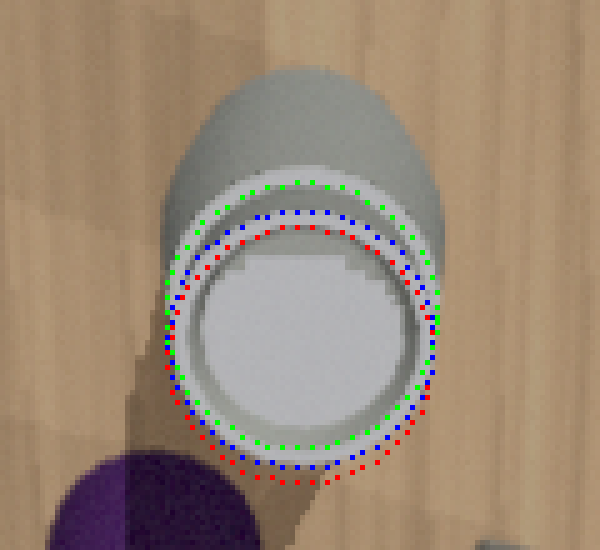

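The blue circle (y = 0.2395) fits the foot rim, so the stack is at about (0.407, 0.2395). Grasp the top beaker and lift it straight up.

```bash
python3 -m handwheel '[{"tx":0.0025,"ty":0.0003,"tz":0.03,"ax":0,"ay":0,"az":0,"jaw":0.7},{"tx":0,"ty":0,"tz":0.04,"ax":0,"ay":0,"az":0,"jaw":0.7},{"tx":0,"ty":0,"tz":0.04,"ax":0,"ay":0,"az":0,"jaw":0.7},{"tx":0,"ty":0,"tz":0.02,"ax":0,"ay":0,"az":0,"jaw":0.7},{"tx":0,"ty":0,"tz":0,"ax":0,"ay":0,"az":0,"jaw":0.7},{"tx":0,"ty":0,"tz":0,"ax":0,"ay":0,"az":0,"jaw":0.2},{"tx":0,"ty":0,"tz":0,"ax":0,"ay":0,"az":0,"jaw":-0.2},{"tx":0,"ty":0,"tz":0,"ax":0,"ay":0,"az":0,"jaw":-1},{"tx":0,"ty":0,"tz":0,"ax":0,"ay":0,"az":0,"jaw":-1},{"tx":0,"ty":0,"tz":0,"ax":0,"ay":0,"az":0,"jaw":-1}]' 50
python3 -m handwheel '[{"tx":0,"ty":0,"tz":0,"ax":0,"ay":0,"az":0,"jaw":-1},{"tx":0,"ty":0,"tz":0,"ax":0,"ay":0,"az":0,"jaw":-1},{"tx":0,"ty":0,"tz":-0.005,"ax":0,"ay":0,"az":0,"jaw":-1},{"tx":0,"ty":0,"tz":-0.01,"ax":0,"ay":0,"az":0,"jaw":-1},{"tx":0,"ty":0,"tz":-0.01,"ax":0,"ay":0,"az":0,"jaw":-1},{"tx":0,"ty":0,"tz":-0.01,"ax":0,"ay":0,"az":0,"jaw":-1},{"tx":0,"ty":0,"tz":-0.02,"ax":0,"ay":0,"az":0,"jaw":-1},{"tx":0,"ty":0,"tz":-0.02,"ax":0,"ay":0,"az":0,"jaw":-1},{"tx":0,"ty":0,"tz":-0.02,"ax":0,"ay":0,"az":0,"jaw":-1},{"tx":0,"ty":0,"tz":0,"ax":0,"ay":0,"az":0,"jaw":-1}]'
python3 -c "
from h import *
for n in ['scene','wrist']: grab(n,f'pics/{n}7.png')
a=cv2.imread('pics/scene7.png')[80:280,240:480];b=cv2.imread('pics/wrist7.png')
cv2.imwrite('pics/c7.png',np.vstack([cv2.resize(a,(480,400),interpolation=cv2.INTER_CUBIC),cv2.resize(b,(480,200))[:200]]))"
```

```text
time: 51.65
ee_pos: [0.4076, 0.2402, 0.1719]
tcp_rot: [179.9, -0.1, 90.0]
wrist_force: [-0.7, -1.0, 6.7]
opening: 0.0468
grasp_force: 51.6
time: 52.9
ee_pos: [0.4075, 0.2401, 0.2668]
tcp_rot: [179.9, -0.1, 90.0]
wrist_force: [-0.5, -0.7, -1.8]
opening: 0.0468
grasp_force: 51.7
```

View pics/c7.png

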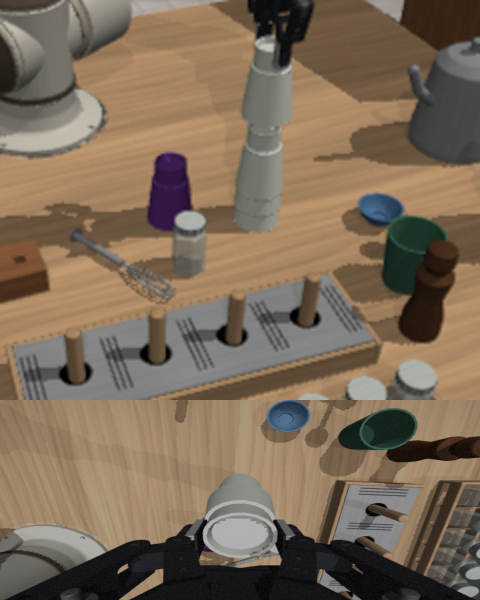

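Beaker 4 came off alone and hangs plumb, and all four pegs stand upright. I'll carry it to peg 1.

```bash
python3 -m handwheel '[{"tx":-0.0094,"ty":0.0415,"tz":0,"ax":0,"ay":0,"az":0,"jaw":-1},{"tx":-0.0094,"ty":0.0415,"tz":0,"ax":0,"ay":0,"az":0,"jaw":-1},{"tx":-0.0094,"ty":0.0415,"tz":0,"ax":0,"ay":0,"az":0,"jaw":-1},{"tx":-0.0094,"ty":0.0415,"tz":0,"ax":0,"ay":0,"az":0,"jaw":-1},{"tx":-0.0094,"ty":0.0415,"tz":0,"ax":0,"ay":0,"az":0,"jaw":-1},{"tx":-0.0094,"ty":0.0415,"tz":0,"ax":0,"ay":0,"az":0,"jaw":-1},{"tx":0,"ty":0,"tz":0,"ax":0,"ay":0,"az":0,"jaw":-1},{"tx":0,"ty":0,"tz":0,"ax":0,"ay":0,"az":0,"jaw":-1},{"tx":0,"ty":0,"tz":0.02,"ax":0,"ay":0,"az":0,"jaw":-1},{"tx":0,"ty":0,"tz":0.03,"ax":0,"ay":0,"az":0,"jaw":-1}]'
python3 -m handwheel '[{"tx":0,"ty":0,"tz":0.03,"ax":0,"ay":0,"az":0,"jaw":-1},{"tx":0,"ty":0,"tz":0.03,"ax":0,"ay":0,"az":0,"jaw":-1},{"tx":0,"ty":0,"tz":0.02,"ax":0,"ay":0,"az":0,"jaw":-1},{"tx":0,"ty":0,"tz":0.008,"ax":0,"ay":0,"az":0,"jaw":-1},{"tx":0,"ty":0,"tz":0.002,"ax":0,"ay":0,"az":0,"jaw":-1},{"tx":0,"ty":0,"tz":0.002,"ax":0,"ay":0,"az":0,"jaw":-1},{"tx":0,"ty":0,"tz":0.001,"ax":0,"ay":0,"az":0,"jaw":-1},{"tx":0,"ty":0,"tz":0,"ax":0,"ay":0,"az":0,"jaw":-1},{"tx":0,"ty":0,"tz":0,"ax":0,"ay":0,"az":0,"jaw":-1},{"tx":0,"ty":0,"tz":0,"ax":0,"ay":0,"az":0,"jaw":-1}]'
```

```text
time: 54.25
ee_pos: [0.6553, 0.1841, 0.2166]
tcp_rot: [179.8, -0.1, 90.1]
wrist_force: [0.5, 0.3, -1.0]
opening: 0.0464
grasp_force: 52.3
time: 55.5
ee_pos: [0.6561, 0.1835, 0.1223]
tcp_rot: [180.0, -0.0, 90.0]
wrist_force: [0.3, -0.1, -1.6]
opening: 0.0464
grasp_force: 52.3
```

```bash
python3 -m handwheel '[{"tx":0,"ty":0,"tz":0.001,"ax":0,"ay":0,"az":0,"jaw":-1},{"tx":0,"ty":0,"tz":0.001,"ax":0,"ay":0,"az":0,"jaw":-1},{"tx":0,"ty":0,"tz":0.001,"ax":0,"ay":0,"az":0,"jaw":-1},{"tx":0,"ty":0,"tz":0,"ax":0,"ay":0,"az":0,"jaw":-1},{"tx":0,"ty":0,"tz":0,"ax":0,"ay":0,"az":0,"jaw":-1},{"tx":0,"ty":0,"tz":0,"ax":0,"ay":0,"az":0,"jaw":-1},{"tx":0,"ty":0,"tz":0,"ax":0,"ay":0,"az":0,"jaw":-1},{"tx":0,"ty":0,"tz":0,"ax":0,"ay":0,"az":0,"jaw":-1},{"tx":0,"ty":0,"tz":0,"ax":0,"ay":0,"az":0,"jaw":-1},{"tx":0,"ty":0,"tz":0,"ax":0,"ay":0,"az":0,"jaw":-1}]'
```

```text
time: 56.75
ee_pos: [0.6561, 0.1835, 0.122]
tcp_rot: [179.9, -0.0, 90.0]
wrist_force: [-5.7, -2.7, 11.9]
opening: 0.0465
grasp_force: 53.8
```

```bash
python3 -m handwheel '[{"tx":0,"ty":0,"tz":-0.002,"ax":0,"ay":0,"az":0,"jaw":-1},{"tx":0,"ty":0,"tz":0,"ax":0,"ay":0,"az":0,"jaw":0.4},{"tx":0,"ty":0,"tz":0,"ax":0,"ay":0,"az":0,"jaw":0.7},{"tx":0,"ty":0,"tz":0,"ax":0,"ay":0,"az":0,"jaw":0.7},{"tx":0,"ty":0,"tz":0,"ax":0,"ay":0,"az":0,"jaw":0.7},{"tx":0,"ty":0,"tz":-0.015,"ax":0,"ay":0,"az":0,"jaw":0.7},{"tx":0,"ty":0,"tz":-0.04,"ax":0,"ay":0,"az":0,"jaw":0.7},{"tx":0,"ty":0,"tz":-0.045,"ax":0,"ay":0,"az":0,"jaw":0.7},{"tx":0,"ty":0,"tz":-0.045,"ax":0,"ay":0,"az":0,"jaw":0.7},{"tx":0,"ty":0,"tz":0,"ax":0,"ay":0,"az":0,"jaw":0.7}]'
python3 -m handwheel '[{"tx":0.0094,"ty":-0.0415,"tz":0,"ax":0,"ay":0,"az":0,"jaw":0.7},{"tx":0.0094,"ty":-0.0415,"tz":0,"ax":0,"ay":0,"az":0,"jaw":0.7},{"tx":0.0094,"ty":-0.0415,"tz":0,"ax":0,"ay":0,"az":0,"jaw":0.7},{"tx":0.0094,"ty":-0.0415,"tz":0,"ax":0,"ay":0,"az":0,"jaw":0.7},{"tx":0.0094,"ty":-0.0415,"tz":0,"ax":0,"ay":0,"az":0,"jaw":0.7},{"tx":0.0094,"ty":-0.0415,"tz":0,"ax":0,"ay":0,"az":0,"jaw":0.7},{"tx":0,"ty":0,"tz":0,"ax":0,"ay":0,"az":0,"jaw":0.7},{"tx":0,"ty":0,"tz":0,"ax":0,"ay":0,"az":0,"jaw":0.7},{"tx":0,"ty":0,"tz":0,"ax":0,"ay":0,"az":0,"jaw":0.7},{"tx":0,"ty":0,"tz":0,"ax":0,"ay":0,"az":0,"jaw":0.7}]'
python3 -c "
from h import *
grab('wrist','pics/w8.png');c=np.load('pics/w8.npz');i=cv2.imread('pics/w8.png')
for r,z in [(.024,.165),(.0275,.135)]:
    for a in np.linspace(0,6.28,60): 
        u,v=w2p(c,[.4075+r*np.cos(a),.2395+r*np.sin(a),z]); cv2.circle(i,(int(round(u)),int(round(v))),0,(0,0,255),-1)
cv2.imwrite('pics/w8b.png',i)"
```

```text
time: 58.0
ee_pos: [0.6569, 0.1837, 0.2719]
tcp_rot: [179.6, -0.1, 90.0]
wrist_force: [-0.9, -0.4, -0.5]
opening: 0.073
grasp_force: 0.0
time: 59.25
ee_pos: [0.4076, 0.2396, 0.2659]
tcp_rot: [-180.0, 0.0, 90.0]
wrist_force: [-0.6, 0.3, 0.4]
opening: 0.0726
grasp_force: 0.0
```

View pics/w8b.png

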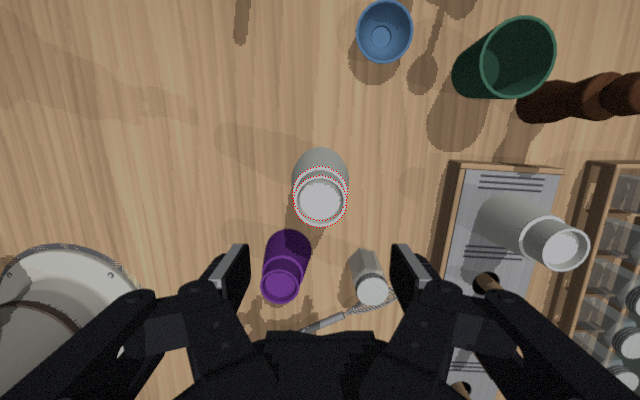

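Beaker 4 stands upright over peg 1 (about (560,245)). The circles fit the stack at (320,198), so I'll take beaker 3 next.

```bash
python3 -m handwheel '[{"tx":0,"ty":0,"tz":0.04,"ax":0,"ay":0,"az":0,"jaw":0.7},{"tx":0,"ty":0,"tz":0.04,"ax":0,"ay":0,"az":0,"jaw":0.7},{"tx":0,"ty":0,"tz":0.03,"ax":0,"ay":0,"az":0,"jaw":0.7},{"tx":0,"ty":0,"tz":0.016,"ax":0,"ay":0,"az":0,"jaw":0.7},{"tx":0,"ty":0,"tz":0,"ax":0,"ay":0,"az":0,"jaw":0.7},{"tx":0,"ty":0,"tz":0,"ax":0,"ay":0,"az":0,"jaw":0.2},{"tx":0,"ty":0,"tz":0,"ax":0,"ay":0,"az":0,"jaw":-0.2},{"tx":0,"ty":0,"tz":0,"ax":0,"ay":0,"az":0,"jaw":-1},{"tx":0,"ty":0,"tz":0,"ax":0,"ay":0,"az":0,"jaw":-1},{"tx":0,"ty":0,"tz":0,"ax":0,"ay":0,"az":0,"jaw":-1}]' 50
python3 -m handwheel '[{"tx":0,"ty":0,"tz":0,"ax":0,"ay":0,"az":0,"jaw":-1},{"tx":0,"ty":0,"tz":-0.005,"ax":0,"ay":0,"az":0,"jaw":-1},{"tx":0,"ty":0,"tz":-0.01,"ax":0,"ay":0,"az":0,"jaw":-1},{"tx":0,"ty":0,"tz":-0.01,"ax":0,"ay":0,"az":0,"jaw":-1},{"tx":0,"ty":0,"tz":-0.01,"ax":0,"ay":0,"az":0,"jaw":-1},{"tx":0,"ty":0,"tz":-0.02,"ax":0,"ay":0,"az":0,"jaw":-1},{"tx":0,"ty":0,"tz":-0.02,"ax":0,"ay":0,"az":0,"jaw":-1},{"tx":0,"ty":0,"tz":-0.02,"ax":0,"ay":0,"az":0,"jaw":-1},{"tx":0,"ty":0,"tz":-0.02,"ax":0,"ay":0,"az":0,"jaw":-1},{"tx":0,"ty":0,"tz":0,"ax":0,"ay":0,"az":0,"jaw":-1}]'
python3 -m handwheel '[{"tx":-0.0258,"ty":0.0404,"tz":0,"ax":0,"ay":0,"az":0,"jaw":-1},{"tx":-0.0258,"ty":0.0404,"tz":0,"ax":0,"ay":0,"az":0,"jaw":-1},{"tx":-0.0258,"ty":0.0404,"tz":0,"ax":0,"ay":0,"az":0,"jaw":-1},{"tx":-0.0258,"ty":0.0404,"tz":0,"ax":0,"ay":0,"az":0,"jaw":-1},{"tx":-0.0258,"ty":0.0404,"tz":0,"ax":0,"ay":0,"az":0,"jaw":-1},{"tx":-0.0258,"ty":0.0404,"tz":0,"ax":0,"ay":0,"az":0,"jaw":-1},{"tx":0,"ty":0,"tz":0,"ax":0,"ay":0,"az":0,"jaw":-1},{"tx":0,"ty":0,"tz":0,"ax":0,"ay":0,"az":0,"jaw":-1},{"tx":0,"ty":0,"tz":0.02,"ax":0,"ay":0,"az":0,"jaw":-1},{"tx":0,"ty":0,"tz":0.03,"ax":0,"ay":0,"az":0,"jaw":-1}]'
python3 -m handwheel '[{"tx":0,"ty":0,"tz":0.03,"ax":0,"ay":0,"az":0,"jaw":-1},{"tx":0,"ty":0,"tz":0.03,"ax":0,"ay":0,"az":0,"jaw":-1},{"tx":0,"ty":0,"tz":0.015,"ax":0,"ay":0,"az":0,"jaw":-1},{"tx":0,"ty":0,"tz":0.005,"ax":0,"ay":0,"az":0,"jaw":-1},{"tx":0,"ty":0,"tz":0.002,"ax":0,"ay":0,"az":0,"jaw":-1},{"tx":0,"ty":0,"tz":0.002,"ax":0,"ay":0,"az":0,"jaw":-1},{"tx":0,"ty":0,"tz":0.001,"ax":0,"ay":0,"az":0,"jaw":-1},{"tx":0,"ty":0,"tz":0.001,"ax":0,"ay":0,"az":0,"jaw":-1},{"tx":0,"ty":0,"tz":0,"ax":0,"ay":0,"az":0,"jaw":-1},{"tx":0,"ty":0,"tz":0,"ax":0,"ay":0,"az":0,"jaw":-1}]'
```

```text
time: 60.55
ee_pos: [0.4076, 0.2402, 0.142]
tcp_rot: [179.9, -0.1, 90.0]
wrist_force: [-1.7, -0.1, 6.5]
opening: 0.0465
grasp_force: 51.7
time: 61.8
ee_pos: [0.4075, 0.2401, 0.2569]
tcp_rot: [179.9, -0.1, 90.0]
wrist_force: [-0.1, -0.4, -3.3]
opening: 0.0466
grasp_force: 51.8
time: 63.05
ee_pos: [0.649, 0.0861, 0.2063]
tcp_rot: [179.8, -0.0, 90.1]
wrist_force: [0.2, 0.7, -3.0]
opening: 0.0461
grasp_force: 52.7
time: 64.3
ee_pos: [0.65, 0.0852, 0.1221]
tcp_rot: [179.8, -0.0, 90.0]
wrist_force: [-4.3, -0.4, 10.8]
opening: 0.0462
grasp_force: 54.0
```

```bash
python3 -m handwheel '[{"tx":0,"ty":0,"tz":-0.002,"ax":0,"ay":0,"az":0,"jaw":-1},{"tx":0,"ty":0,"tz":0,"ax":0,"ay":0,"az":0,"jaw":0.4},{"tx":0,"ty":0,"tz":0,"ax":0,"ay":0,"az":0,"jaw":0.7},{"tx":0,"ty":0,"tz":0,"ax":0,"ay":0,"az":0,"jaw":0.7},{"tx":0,"ty":0,"tz":0,"ax":0,"ay":0,"az":0,"jaw":0.7},{"tx":0,"ty":0,"tz":-0.015,"ax":0,"ay":0,"az":0,"jaw":0.7},{"tx":0,"ty":0,"tz":-0.04,"ax":0,"ay":0,"az":0,"jaw":0.7},{"tx":0,"ty":0,"tz":-0.045,"ax":0,"ay":0,"az":0,"jaw":0.7},{"tx":0,"ty":0,"tz":-0.045,"ax":0,"ay":0,"az":0,"jaw":0.7},{"tx":0,"ty":0,"tz":0,"ax":0,"ay":0,"az":0,"jaw":0.7}]'
python3 -m handwheel '[{"tx":0.0258,"ty":-0.0404,"tz":0,"ax":0,"ay":0,"az":0,"jaw":0.7},{"tx":0.0258,"ty":-0.0404,"tz":0,"ax":0,"ay":0,"az":0,"jaw":0.7},{"tx":0.0258,"ty":-0.0404,"tz":0,"ax":0,"ay":0,"az":0,"jaw":0.7},{"tx":0.0258,"ty":-0.0404,"tz":0,"ax":0,"ay":0,"az":0,"jaw":0.7},{"tx":0.0258,"ty":-0.0404,"tz":0,"ax":0,"ay":0,"az":0,"jaw":0.7},{"tx":0.0258,"ty":-0.0404,"tz":0,"ax":0,"ay":0,"az":0,"jaw":0.7},{"tx":0,"ty":0,"tz":0,"ax":0,"ay":0,"az":0,"jaw":0.7},{"tx":0,"ty":0,"tz":0,"ax":0,"ay":0,"az":0,"jaw":0.7},{"tx":0,"ty":0,"tz":0,"ax":0,"ay":0,"az":0,"jaw":0.7},{"tx":0,"ty":0,"tz":0,"ax":0,"ay":0,"az":0,"jaw":0.7}]'
python3 -c "
from h import *
grab('wrist','pics/w9.png');c=np.load('pics/w9.npz');i=cv2.imread('pics/w9.png')
for r,z in [(.024,.135),(.0275,.105)]:
    for a in np.linspace(0,6.28,60): 
        u,v=w2p(c,[.4075+r*np.cos(a),.2395+r*np.sin(a),z]); cv2.circle(i,(int(round(u)),int(round(v))),0,(0,0,255),-1)
cv2.imwrite('pics/w9b.png',i)"
```

```text
time: 65.55
ee_pos: [0.6503, 0.0852, 0.2718]
tcp_rot: [179.6, -0.1, 90.0]
wrist_force: [0.4, -0.1, -1.1]
opening: 0.0726
grasp_force: 0.0
time: 66.8
ee_pos: [0.4076, 0.2393, 0.266]
tcp_rot: [-180.0, 0.0, 89.9]
wrist_force: [-0.5, 0.2, -0.3]
opening: 0.0723
grasp_force: 0.0
```

View pics/w9b.png

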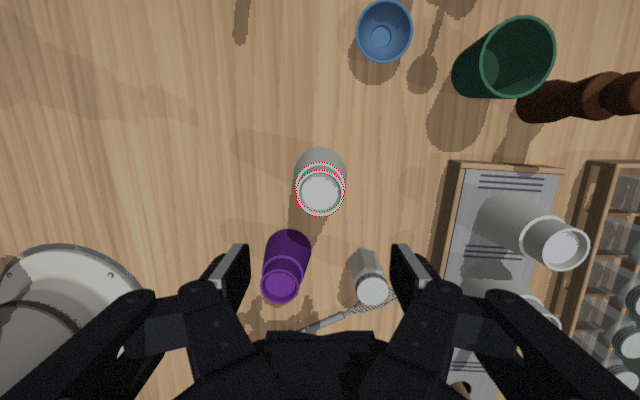

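Two beakers are placed and the remaining stack (320,190) matches its circles. Beaker 2 goes to peg 3.

```bash
python3 -m handwheel '[{"tx":0,"ty":0,"tz":0.05,"ax":0,"ay":0,"az":0,"jaw":0.7},{"tx":0,"ty":0,"tz":0.05,"ax":0,"ay":0,"az":0,"jaw":0.7},{"tx":0,"ty":0,"tz":0.04,"ax":0,"ay":0,"az":0,"jaw":0.7},{"tx":0,"ty":0,"tz":0.016,"ax":0,"ay":0,"az":0,"jaw":0.7},{"tx":0,"ty":0,"tz":0,"ax":0,"ay":0,"az":0,"jaw":0.7},{"tx":0,"ty":0,"tz":0,"ax":0,"ay":0,"az":0,"jaw":0.2},{"tx":0,"ty":0,"tz":0,"ax":0,"ay":0,"az":0,"jaw":-0.2},{"tx":0,"ty":0,"tz":0,"ax":0,"ay":0,"az":0,"jaw":-1},{"tx":0,"ty":0,"tz":0,"ax":0,"ay":0,"az":0,"jaw":-1},{"tx":0,"ty":0,"tz":0,"ax":0,"ay":0,"az":0,"jaw":-1}]' 50
python3 -m handwheel '[{"tx":0,"ty":0,"tz":0,"ax":0,"ay":0,"az":0,"jaw":-1},{"tx":0,"ty":0,"tz":-0.005,"ax":0,"ay":0,"az":0,"jaw":-1},{"tx":0,"ty":0,"tz":-0.01,"ax":0,"ay":0,"az":0,"jaw":-1},{"tx":0,"ty":0,"tz":-0.01,"ax":0,"ay":0,"az":0,"jaw":-1},{"tx":0,"ty":0,"tz":-0.02,"ax":0,"ay":0,"az":0,"jaw":-1},{"tx":0,"ty":0,"tz":-0.02,"ax":0,"ay":0,"az":0,"jaw":-1},{"tx":0,"ty":0,"tz":-0.02,"ax":0,"ay":0,"az":0,"jaw":-1},{"tx":0,"ty":0,"tz":-0.03,"ax":0,"ay":0,"az":0,"jaw":-1},{"tx":0,"ty":0,"tz":-0.03,"ax":0,"ay":0,"az":0,"jaw":-1},{"tx":0,"ty":0,"tz":0,"ax":0,"ay":0,"az":0,"jaw":-1}]'
python3 -m handwheel '[{"tx":-0.0364,"ty":0.0337,"tz":0,"ax":0,"ay":0,"az":0,"jaw":-1},{"tx":-0.0364,"ty":0.0337,"tz":0,"ax":0,"ay":0,"az":0,"jaw":-1},{"tx":-0.0364,"ty":0.0337,"tz":0,"ax":0,"ay":0,"az":0,"jaw":-1},{"tx":-0.0364,"ty":0.0337,"tz":0,"ax":0,"ay":0,"az":0,"jaw":-1},{"tx":-0.0364,"ty":0.0337,"tz":0,"ax":0,"ay":0,"az":0,"jaw":-1},{"tx":-0.0364,"ty":0.0337,"tz":0,"ax":0,"ay":0,"az":0,"jaw":-1},{"tx":-0.0364,"ty":0.0337,"tz":0,"ax":0,"ay":0,"az":0,"jaw":-1},{"tx":0,"ty":0,"tz":0,"ax":0,"ay":0,"az":0,"jaw":-1},{"tx":0,"ty":0,"tz":0.02,"ax":0,"ay":0,"az":0,"jaw":-1},{"tx":0,"ty":0,"tz":0.03,"ax":0,"ay":0,"az":0,"jaw":-1}]'
python3 -m handwheel '[{"tx":0,"ty":0,"tz":0.03,"ax":0,"ay":0,"az":0,"jaw":-1},{"tx":0,"ty":0,"tz":0.03,"ax":0,"ay":0,"az":0,"jaw":-1},{"tx":0,"ty":0,"tz":0.015,"ax":0,"ay":0,"az":0,"jaw":-1},{"tx":0,"ty":0,"tz":0.005,"ax":0,"ay":0,"az":0,"jaw":-1},{"tx":0,"ty":0,"tz":0.002,"ax":0,"ay":0,"az":0,"jaw":-1},{"tx":0,"ty":0,"tz":0.002,"ax":0,"ay":0,"az":0,"jaw":-1},{"tx":0,"ty":0,"tz":0.001,"ax":0,"ay":0,"az":0,"jaw":-1},{"tx":0,"ty":0,"tz":0.001,"ax":0,"ay":0,"az":0,"jaw":-1},{"tx":0,"ty":0,"tz":0,"ax":0,"ay":0,"az":0,"jaw":-1},{"tx":0,"ty":0,"tz":0,"ax":0,"ay":0,"az":0,"jaw":-1}]'
```

```text
time: 68.1
ee_pos: [0.4078, 0.2403, 0.1124]
tcp_rot: [179.8, -0.1, 90.0]
wrist_force: [-0.9, -0.5, 6.9]
opening: 0.0467
grasp_force: 51.0
time: 69.35
ee_pos: [0.4077, 0.2402, 0.2578]
tcp_rot: [179.8, -0.1, 90.0]
wrist_force: [0.2, 0.2, -2.0]
opening: 0.0466
grasp_force: 51.8
time: 70.6
ee_pos: [0.6428, -0.0144, 0.2048]
tcp_rot: [180.0, -0.0, 90.0]
wrist_force: [-0.4, 1.0, -2.0]
opening: 0.0467
grasp_force: 52.3
time: 71.85
ee_pos: [0.6434, -0.015, 0.1225]
tcp_rot: [179.8, 0.0, 90.0]
wrist_force: [-5.3, -0.3, 11.5]
opening: 0.0462
grasp_force: 53.5
```

```bash
python3 -m handwheel '[{"tx":0,"ty":0,"tz":-0.002,"ax":0,"ay":0,"az":0,"jaw":-1},{"tx":0,"ty":0,"tz":0,"ax":0,"ay":0,"az":0,"jaw":0.4},{"tx":0,"ty":0,"tz":0,"ax":0,"ay":0,"az":0,"jaw":0.7},{"tx":0,"ty":0,"tz":0,"ax":0,"ay":0,"az":0,"jaw":0.7},{"tx":0,"ty":0,"tz":0,"ax":0,"ay":0,"az":0,"jaw":0.7},{"tx":0,"ty":0,"tz":-0.015,"ax":0,"ay":0,"az":0,"jaw":0.7},{"tx":0,"ty":0,"tz":-0.04,"ax":0,"ay":0,"az":0,"jaw":0.7},{"tx":0,"ty":0,"tz":-0.045,"ax":0,"ay":0,"az":0,"jaw":0.7},{"tx":0,"ty":0,"tz":-0.045,"ax":0,"ay":0,"az":0,"jaw":0.7},{"tx":0,"ty":0,"tz":0,"ax":0,"ay":0,"az":0,"jaw":0.7}]'
python3 -m handwheel '[{"tx":0.0364,"ty":-0.0337,"tz":0,"ax":0,"ay":0,"az":0,"jaw":0.7},{"tx":0.0364,"ty":-0.0337,"tz":0,"ax":0,"ay":0,"az":0,"jaw":0.7},{"tx":0.0364,"ty":-0.0337,"tz":0,"ax":0,"ay":0,"az":0,"jaw":0.7},{"tx":0.0364,"ty":-0.0337,"tz":0,"ax":0,"ay":0,"az":0,"jaw":0.7},{"tx":0.0364,"ty":-0.0337,"tz":0,"ax":0,"ay":0,"az":0,"jaw":0.7},{"tx":0.0364,"ty":-0.0337,"tz":0,"ax":0,"ay":0,"az":0,"jaw":0.7},{"tx":0.0364,"ty":-0.0337,"tz":0,"ax":0,"ay":0,"az":0,"jaw":0.7},{"tx":0,"ty":0,"tz":0,"ax":0,"ay":0,"az":0,"jaw":0.7},{"tx":0,"ty":0,"tz":0,"ax":0,"ay":0,"az":0,"jaw":0.7},{"tx":0,"ty":0,"tz":0,"ax":0,"ay":0,"az":0,"jaw":0.7}]'
python3 -c "
from h import *
grab('wrist','pics/w10.png')
for f,z in [('w8',.165),('w9',.135),('w10',.105)]:
    c=np.load(f'pics/{f}.npz');g=cv2.cvtColor(cv2.imread(f'pics/{f}.png'),cv2.COLOR_BGR2HSV)[150:240,270:370]
    m=((g[...,1]<35)&(g[...,2]>150)).astype(np.uint8);n,l,s,ce=cv2.connectedComponentsWithStats(m);k=1+np.argmax(s[1:,4])
    print(f,s[k],p2w(c,*(ce[k]+[270,150]),z),c['pos'])"
```

```text
time: 73.1
ee_pos: [0.6439, -0.015, 0.2717]
tcp_rot: [179.6, 0.0, 90.0]
wrist_force: [-0.2, -1.5, -0.5]
opening: 0.0727
grasp_force: 0.0
time: 74.35
ee_pos: [0.4076, 0.2391, 0.2661]
tcp_rot: [-180.0, 0.0, 89.9]
wrist_force: [0.6, 0.3, -0.4]
opening: 0.0724
grasp_force: 0.0
w8 [  23   16   55   61 2096] [0.4071374  0.24292157 0.165     ] [0.40755101 0.23958304 0.26587949]
w9 [  25   12   50   55 1711] [0.40710518 0.24279152 0.135     ] [0.40759958 0.23932753 0.26599352]
w10 [  27    8   46   50 1421] [0.40726399 0.2426435  0.105     ] [0.40759386 0.23910297 0.26613281]
```

The last beaker has not shifted. Take it to peg 4.

```bash
python3 -m handwheel '[{"tx":0.0005,"ty":0,"tz":0.06,"ax":0,"ay":0,"az":0,"jaw":0.7},{"tx":0,"ty":0,"tz":0.06,"ax":0,"ay":0,"az":0,"jaw":0.7},{"tx":0,"ty":0,"tz":0.045,"ax":0,"ay":0,"az":0,"jaw":0.7},{"tx":0,"ty":0,"tz":0.021,"ax":0,"ay":0,"az":0,"jaw":0.7},{"tx":0,"ty":0,"tz":0,"ax":0,"ay":0,"az":0,"jaw":0.7},{"tx":0,"ty":0,"tz":0,"ax":0,"ay":0,"az":0,"jaw":0.2},{"tx":0,"ty":0,"tz":0,"ax":0,"ay":0,"az":0,"jaw":-0.2},{"tx":0,"ty":0,"tz":0,"ax":0,"ay":0,"az":0,"jaw":-1},{"tx":0,"ty":0,"tz":0,"ax":0,"ay":0,"az":0,"jaw":-1},{"tx":0,"ty":0,"tz":0,"ax":0,"ay":0,"az":0,"jaw":-1}]' 50
python3 -m handwheel '[{"tx":0,"ty":0,"tz":0,"ax":0,"ay":0,"az":0,"jaw":-1},{"tx":0,"ty":0,"tz":-0.01,"ax":0,"ay":0,"az":0,"jaw":-1},{"tx":0,"ty":0,"tz":-0.01,"ax":0,"ay":0,"az":0,"jaw":-1},{"tx":0,"ty":0,"tz":-0.02,"ax":0,"ay":0,"az":0,"jaw":-1},{"tx":0,"ty":0,"tz":-0.025,"ax":0,"ay":0,"az":0,"jaw":-1},{"tx":0,"ty":0,"tz":-0.03,"ax":0,"ay":0,"az":0,"jaw":-1},{"tx":0,"ty":0,"tz":-0.04,"ax":0,"ay":0,"az":0,"jaw":-1},{"tx":0,"ty":0,"tz":-0.04,"ax":0,"ay":0,"az":0,"jaw":-1},{"tx":0,"ty":0,"tz":0,"ax":0,"ay":0,"az":0,"jaw":-1},{"tx":0,"ty":0,"tz":0,"ax":0,"ay":0,"az":0,"jaw":-1}]'
python3 -m handwheel '[{"tx":-0.0443,"ty":0.0287,"tz":0,"ax":0,"ay":0,"az":0,"jaw":-1},{"tx":-0.0443,"ty":0.0287,"tz":0,"ax":0,"ay":0,"az":0,"jaw":-1},{"tx":-0.0443,"ty":0.0287,"tz":0,"ax":0,"ay":0,"az":0,"jaw":-1},{"tx":-0.0443,"ty":0.0287,"tz":0,"ax":0,"ay":0,"az":0,"jaw":-1},{"tx":-0.0443,"ty":0.0287,"tz":0,"ax":0,"ay":0,"az":0,"jaw":-1},{"tx":-0.0443,"ty":0.0287,"tz":0,"ax":0,"ay":0,"az":0,"jaw":-1},{"tx":-0.0443,"ty":0.0287,"tz":0,"ax":0,"ay":0,"az":0,"jaw":-1},{"tx":-0.0443,"ty":0.0287,"tz":0,"ax":0,"ay":0,"az":0,"jaw":-1},{"tx":0,"ty":0,"tz":0.02,"ax":0,"ay":0,"az":0,"jaw":-1},{"tx":0,"ty":0,"tz":0.03,"ax":0,"ay":0,"az":0,"jaw":-1}]'
python3 -m handwheel '[{"tx":0,"ty":0,"tz":0.03,"ax":0,"ay":0,"az":0,"jaw":-1},{"tx":0,"ty":0,"tz":0.03,"ax":0,"ay":0,"az":0,"jaw":-1},{"tx":0,"ty":0,"tz":0.015,"ax":0,"ay":0,"az":0,"jaw":-1},{"tx":0,"ty":0,"tz":0.005,"ax":0,"ay":0,"az":0,"jaw":-1},{"tx":0,"ty":0,"tz":0.002,"ax":0,"ay":0,"az":0,"jaw":-1},{"tx":0,"ty":0,"tz":0.002,"ax":0,"ay":0,"az":0,"jaw":-1},{"tx":0,"ty":0,"tz":0.001,"ax":0,"ay":0,"az":0,"jaw":-1},{"tx":0,"ty":0,"tz":0.001,"ax":0,"ay":0,"az":0,"jaw":-1},{"tx":0,"ty":0,"tz":0,"ax":0,"ay":0,"az":0,"jaw":-1},{"tx":0,"ty":0,"tz":0,"ax":0,"ay":0,"az":0,"jaw":-1}]'
```

```text
time: 75.65
ee_pos: [0.4078, 0.2406, 0.082]
tcp_rot: [179.9, -0.1, 90.0]
wrist_force: [-1.1, -2.1, 6.5]
opening: 0.0465
grasp_force: 51.7
time: 76.9
ee_pos: [0.4069, 0.2403, 0.2549]
tcp_rot: [-180.0, 0.0, 90.0]
wrist_force: [0.3, -0.0, -2.7]
opening: 0.0465
grasp_force: 51.9
time: 78.15
ee_pos: [0.6368, -0.1149, 0.203]
tcp_rot: [-179.9, -0.0, 89.9]
wrist_force: [-0.4, 1.0, -1.6]
opening: 0.0465
grasp_force: 52.3
time: 79.4
ee_pos: [0.6371, -0.1142, 0.122]
tcp_rot: [179.8, 0.0, 90.0]
wrist_force: [-4.0, -0.6, 9.8]
opening: 0.0464
grasp_force: 53.4
```

Set down. Release, back away, and take a final look.

```bash
python3 -m handwheel '[{"tx":0,"ty":0,"tz":-0.002,"ax":0,"ay":0,"az":0,"jaw":-1},{"tx":0,"ty":0,"tz":0,"ax":0,"ay":0,"az":0,"jaw":0.4},{"tx":0,"ty":0,"tz":0,"ax":0,"ay":0,"az":0,"jaw":0.7},{"tx":0,"ty":0,"tz":0,"ax":0,"ay":0,"az":0,"jaw":0.7},{"tx":0,"ty":0,"tz":0,"ax":0,"ay":0,"az":0,"jaw":0.7},{"tx":0,"ty":0,"tz":-0.015,"ax":0,"ay":0,"az":0,"jaw":0.7},{"tx":0,"ty":0,"tz":-0.04,"ax":0,"ay":0,"az":0,"jaw":0.7},{"tx":0,"ty":0,"tz":-0.045,"ax":0,"ay":0,"az":0,"jaw":0.7},{"tx":0,"ty":0,"tz":-0.045,"ax":0,"ay":0,"az":0,"jaw":0.7},{"tx":0,"ty":-0.04,"tz":0,"ax":0,"ay":0,"az":0,"jaw":0.7}]'
python3 -m handwheel '[{"tx":0,"ty":-0.05,"tz":0,"ax":0,"ay":0,"az":0,"jaw":0.7},{"tx":0,"ty":-0.05,"tz":0,"ax":0,"ay":0,"az":0,"jaw":0.7},{"tx":0,"ty":-0.05,"tz":0,"ax":0,"ay":0,"az":0,"jaw":0.7},{"tx":0,"ty":-0.05,"tz":0,"ax":0,"ay":0,"az":0,"jaw":0.7},{"tx":0,"ty":0,"tz":0,"ax":0,"ay":0,"az":0,"jaw":0.7},{"tx":0,"ty":0,"tz":0,"ax":0,"ay":0,"az":0,"jaw":0.7},{"tx":0,"ty":0,"tz":0,"ax":0,"ay":0,"az":0,"jaw":0.7},{"tx":0,"ty":0,"tz":0,"ax":0,"ay":0,"az":0,"jaw":0.7},{"tx":0,"ty":0,"tz":0,"ax":0,"ay":0,"az":0,"jaw":0.7},{"tx":0,"ty":0,"tz":0,"ax":0,"ay":0,"az":0,"jaw":0.7}]'
python3 -c "
from h import *
grab('scene','pics/s11.png')"
```

```text
time: 80.65
ee_pos: [0.6001, -0.1145, 0.271]
tcp_rot: [179.5, 0.1, 90.1]
wrist_force: [-0.6, -0.2, -1.0]
opening: 0.0724
grasp_force: 0.0
time: 81.9
ee_pos: [0.3969, -0.1141, 0.2661]
tcp_rot: [-180.0, -0.0, 90.0]
wrist_force: [0.2, -0.3, 0.5]
opening: 0.0726
grasp_force: 0.0
```

View pics/s11.png

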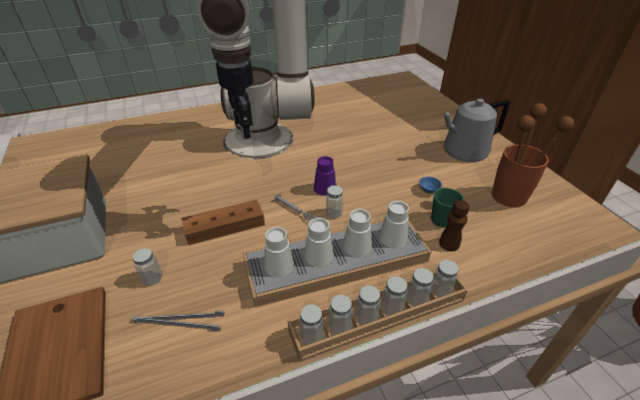

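All four beakers stand flat on the board at (277,252), (318,243), (358,234) and (396,225). The other things are where they were, and the arm is clear.

```bash
python3 -c "
from workcell import workorder
print(workorder.job_done())"
```

```text
the job is handed in; nothing more can be done
None
```

The job is handed in at about 82 s of robot time: all four pegs were pushed fully home and a beaker stands mouth down over each, with no spares left and the other things where they were; no verdict was returned at hand-in.

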